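# Cover plate down, four wing nuts in cross order

## Task

Push the loose cover plate gently back against the housing's stop rail, without turning the nuts yet. Then tighten its four wing nuts clockwise, about a half turn each, one after the other in cross order: take the first one down until it is felt to be firm, next the one diagonally opposite, then the other two, so that the plate ends flat on the housing, still at the rail, with all four nuts firm but none overtightened. Leave the other things on the bench alone.

Things in the scene. Friction and masses are not known exactly. Their poses are not given: they have to be found in the camera images.
- housing: Low grey housing fixed to the bench, 190 (x) x 162 (y) x 30 mm; on it four corner bosses (tops 40 mm over the bench), the plate's final seat. Origin: centre of its underside; +x to the rear, where the stop rail stands. Side guides (tops 48 mm) keep the plate within 1 mm of y = 0. Small front tabs at |y| 51 to 65 mm, x -89 to -83 mm, tops 50 mm. Sprung rubber pads hold the plate 2.2 mm over the bosses.
- stop_face (a point): Middle of the stop rail's face towards the plate: 70 mm from the housing's origin along its +x, 47 mm over the bench. Rail 130 mm long, top 52 mm over the bench.
- plate: Loose steel cover plate, 140 (x) x 130 (y) x 6 mm, with a tongue 40 mm wide standing 30 mm out of its front (-x) edge; 0.85 kg, axes as the housing's. Origin: centre of its underside, at first 42 mm over the bench, 40 mm when down on the bosses. It slides along the housing's x under the loose nuts with rubbing of 4 to 7 N; at first 5 to 10 mm short of the stop rail. Against the rail its origin is over the housing's.
- plate_front (a point): Middle of the front edge of the plate's tongue, half-way up (45 mm over the bench at first), 100 mm forward (-x) of the plate's origin: push here along the housing's +x, clear of the nuts. The housing's top, 30 mm over the bench, reaches 95 mm forward of its origin.
- nut1: Wing nut 1, near left, at x -50, y +50 mm of the housing. Round flange (30 mm across) and hub (20 mm across, to 8 mm height), above it an upright flat blade 40 mm long (along the nut's x), 9 mm thick (y), from 8 to 42 mm over the origin: grip the blade across its thickness, fingertips above the hub. Origin: on the axis at the flange's underside, at first 48 to 51 mm over the bench.
- nut1_end (a point): One end of the blade of nut 1: 20 mm from the axis along the nut's +x, 25 mm over its origin.
- nut2: Wing nut 2, near right, at x -50, y -50 mm of the housing. Shape as nut 1. All four: clockwise seen from above tightens and lowers the nut 14 mm a turn. They start 0 to 3 mm above the plate, at any yaw, and stay where they are left. The blade is joined to the hub by a rubber core that twists 1 rad per N m (the pose given is the hub's).
- nut2_end (a point): One end of the blade of nut 2: 20 mm from the axis along the nut's +x, 25 mm over its origin.
- nut3: Wing nut 3, far right, at x +50, y -50 mm of the housing. Shape as nut 1. All four: the turn to firm is about a half turn but differs from nut to nut (1.7 to 3.4 rad): it must be felt. About 0.5 rad past firm is overtightened. Feel the torque with the hand at rest between small turns (0.2 rad).
- nut3_end (a point): One end of the blade of nut 3: 20 mm from the axis along the nut's +x, 25 mm over its origin.
- nut4: Wing nut 4, far left, at x +50, y +50 mm of the housing. Shape as nut 1. All four: turned freely they take under 0.06 N m; pressing the pads 0.08 to 0.13; once the plate's corner is on its boss the torque climbs about 0.25 N m per rad. 0.17 to 0.23 N m is firm and right; 0.3 N m or more is overtightened. Do not push the nut down or pull it up hard (under 15 N).
- nut4_end (a point): One end of the blade of nut 4: 20 mm from the axis along the nut's +x, 25 mm over its origin.
- screwdriver: Orange-handled screwdriver, 180 mm, lying beside the housing; to be left alone.
- wrench: Steel spanner, 170 mm, lying beside the housing; to be left alone.
- tape_reel: White plastic reel, 60 mm across, 20 mm high; to be left alone.
- battery: Black battery pack, 100 x 35 x 25 mm; to be left alone.
- screw_jar: Clear jar with blue cap, 50 mm across, 60 mm high; to be left alone.
- big_washer: Loose steel washer, 32 mm across, 5 mm thick, in front of the housing; to be left alone.
- parts_dish: Steel dish, 90 mm across, 25 mm high; to be left alone.
There are look-alikes about, which are no part of the job. What is meant by the plate is not turquoise, and is the smaller of those in its own colour.

How it is judged (in metres and radians):
On the way, in this order (a step that is already met when the one before it is completed fails the run):
1. the plate is against the stop rail (within 3 mm) and no nut has been turned (x of plate in the frame of housing above -0.003 m and distance of each of nut1_end, nut2_end, nut3_end, nut4_end from where it was at the start of the episode below 0.008 m), for 0.2 s.
2. one nut has been turned and is firm (bears on the plate with over 8 N), the other three not yet turned (((contact force between plate and nut1 above 8 N and distance of nut1_end from where it was at the start of the episode above 0.015 m and distance of each of nut2_end, nut3_end, nut4_end from where it was at the start of the episode below 0.008 m) or (contact force between plate and nut2 above 8 N and distance of nut2_end from where it was at the start of the episode above 0.015 m and distance of each of nut1_end, nut3_end, nut4_end from where it was at the start of the episode below 0.008 m) or (contact force between plate and nut3 above 8 N and distance of nut3_end from where it was at the start of the episode above 0.015 m and distance of each of nut1_end, nut2_end, nut4_end from where it was at the start of the episode below 0.008 m) or (contact force between plate and nut4 above 8 N and distance of nut4_end from where it was at the start of the episode above 0.015 m and distance of each of nut1_end, nut2_end, nut3_end from where it was at the start of the episode below 0.008 m))), for 0.2 s.
3. that nut and the diagonally opposite one have been turned and are firm, the other two not yet turned (((contact force between plate and nut1 above 8 N and contact force between plate and nut3 above 8 N and distance of each of nut1_end, nut3_end from where it was at the start of the episode above 0.015 m and distance of each of nut2_end, nut4_end from where it was at the start of the episode below 0.008 m) or (contact force between plate and nut2 above 8 N and contact force between plate and nut4 above 8 N and distance of each of nut2_end, nut4_end from where it was at the start of the episode above 0.015 m and distance of each of nut1_end, nut3_end from where it was at the start of the episode below 0.008 m))), for 0.2 s.
At the end, for the whole second after the job is handed in: The plate is within 3 mm of the stop rail, its underside less than 1.2 mm above the bosses and within 0.012 rad of parallel to the housing; all four nuts bear on it with more than 8 N each and stand still (x of plate in the frame of housing above -0.003 m and z of plate in the frame of housing below 0.0412 m and angle between the z axis of plate and the z axis of housing, either way round below 0.012 rad and contact force between plate and nut1 above 8 N and contact force between plate and nut2 above 8 N and contact force between plate and nut3 above 8 N and contact force between plate and nut4 above 8 N and angular speed of each of nut1, nut2, nut3, nut4 below 0.05 rad/s); the robot touches nothing.
It fails at once if a nut is overtightened: it bears on the plate with more than 42 N (contact force between plate and nut1 above 42 N or contact force between plate and nut2 above 42 N or contact force between plate and nut3 above 42 N or contact force between plate and nut4 above 42 N).
It fails at once if the plate is shoved with more than 40 N (contact force between the fingers and plate above 40 N).
It fails at once if a bystander is moved more than 30 mm (distance of any of screwdriver, wrench, tape_reel, battery, screw_jar, big_washer, parts_dish from where it was at the start of the episode above 0.03 m).
It also fails if it takes over 72 s, if anything falls off the work surface, if the arm or the gripper's body presses on something with over 40 N, if the wrist force passes 120 N, or if a joint passes its speed limit or range.

## Robot

A 6-joint arm with a two-finger parallel gripper is mounted at the origin on the work surface. World frame = base frame: x ahead of the robot, y to its left, z up, the work surface at z = 0. Lengths are in mm, angles in rad, forces in N, time in s.
With the tool pointing down it reaches from about 350 to 975 mm from the base axis. Payload 7.1 kg.
Tool frame: the origin (TCP) lies on the front face of the gripper's body, between the roots of the fingers; the fingertips stand 80 mm ahead of it and the grasp point (between the pads) lies 61 mm ahead of it; z points along the fingers, y is the line along which they close (so a half turn about z gives the same grasp; the last joint's range is limited). The gripper opens to 88 mm and grips with 3 to 60 N. Pads are 20 mm wide; open, the fingers measure 115 mm over their backs; the gripper's body (75 mm by 178 mm) begins 61 mm behind the grasp point.
Start: joints at [1.083, 0.423, 1.63, -0, 1.089, -0.019], TCP at [282.353, 557.568, 302.675] pointing down, gripper open.
Joint ranges: [-3, 3], [-0.9, 2.11], [0.09, 2.58], [-1.31, 4.45], [0.11, 2.69], [-2.54, 2.54]. Speed limits (rad/s): [2.39, 2.39, 3.01, 3.14, 3.14, 3.14].

## Interface

Orientations are given as a rotation vector (axis times angle).
In Python, from workcell import readout, vision, close_job gives the robot as it stands.
- The arm moves only by the tool servo_tool, never from a script. Its argument "plan" is a list that holds one entry, the list of rows, each a list of 7 numbers: the gripper command: -1 is fully open, 1 is shut, values between are in proportion, then the shift along the world's x, y, z in units of 40 mm (1.0 is 40 mm), then the turn, a rotation vector about the world's x, y, z in units of 5 degrees (1.0 is 5 degrees). A call has 1 to 5 rows; each row shifts and turns the commanded pose from where the row before left it; what a row does not reach is not made up. A row lasts 1/12 s, in which the tool goes at most 41.7 mm and 7.16 degrees, less where a joint would pass 70% of its speed; a pose out of reach is approached as far as the arm can. A call is refused whole if a number of a shift passes 1 or a number of a turn 1, either way. A call with a gripper value outside its range is refused whole. The fingers move at their own pace and stop on an object; the grip force is fixed at half the most. Time passes only in rows, so rows that do not move let the fingers close. It gives the time, the measured TCP pose, the force, the opening and the grip force at its end, in the units of the state.
- readout.get_obs(): the state, without advancing time (a new reading comes with each control period).
- vision.get_image(name): name is "scene" or "top"; returns the picture (400x640x3 uint8, red, green, blue); there is no depth.
- vision.camera_params(name): a dict with "fx", "fy", "cx", "cy" (pixels), "rvec" (rotation vector, rad) and "tvec" (3), from world to camera coordinates, as OpenCV has them. Camera axes: x right, y down, z forward; pixel columns grow to the right and rows downward; lengths in mm; the calibration is good to about 2 mm. A picture is of the moment at which its call begins. camera_params takes no time and is no camera call.
- close_job(): hands the job in; it is judged then, once.
The state is a dict: "t": time; "qpos": joint angles; "qvel": joint speeds; "joint_torque": joint torques, N m; "ee_pos": TCP position; "orientation": TCP orientation; "ft_force": force on the tool from outside, world axes, zero at the start; "moment": the same for the moment, N m; "width": finger opening in mm; "grasp_force": force on a finger pad.
Only numpy, scipy, OpenCV 4.12 (cv2) and the standard library are available. Lean on these libraries where they do the work, as an engineer would, in place of code of your own. Each camera call takes 0.05 s, during which the arm holds its last target. There are 200 camera calls.

## Working session

There is one attempt and no reset: what is moved stays moved. The work goes in short steps, Python scripts to look and compute and a tool call to move; the robot and the scene stay as the last step left them, time stands still between calls to the robot, and variables do not carry over. Pictures are saved under pics/ and viewed, at most 10 in all, crops included, and the job is handed in when it is done.

Besides the shell and the picture viewer there is one more tool, called after "Request:" by a JSON object that holds its "op" and its "data", one argument or row to a line. servo_tool: Moves the arm, as the interface text tells. Its arguments: {"type":"object","properties":{"plan":{"type":"array"}},"required":["plan"]}

```bash
mkdir -p pics; ls; python3 - <<'E'
from workcell import readout, vision
import cv2
for n in("scene","top"):
    im=vision.get_image(n); cv2.imwrite(f"pics/{n}0.png",im[:,:,::-1]); p=vision.camera_params(n); print(n,p)
print(readout.get_obs())
E
```

```text
pics
scene {'fx': 398.042789573776, 'fy': 398.042789573776, 'cx': 323.6144599581358, 'cy': 193.8371858912428, 'rvec': array([ 2.05766181,  1.58388516, -0.5186123 ]), 'tvec': array([ -94.2536836 , -329.54637953, 1319.2644164 ])}
top {'fx': 495.5170253174004, 'fy': 495.5170253174004, 'cx': 316.88575468899063, 'cy': 201.14171029097426, 'rvec': array([ 2.17868546, -2.18353285,  0.07740627]), 'tvec': array([ -10.17518528,  485.92187001, 1559.45579393])}
{'t': 0.1, 'qpos': array([ 1.08300527e+00,  4.23737092e-01,  1.63061367e+00, -7.27977904e-06,
        1.08862226e+00, -1.90164020e-02]), 'qvel': array([ 1.66225982e-03, -1.26947148e-03, -3.93945692e-05,  1.40400770e-03,
        5.80147655e-04,  7.99328722e-04]), 'joint_torque': array([ 2.26028970e-05, -5.45615923e+01, -2.74325538e+01,  6.44340017e-02,
        1.88108889e-02, -9.40474638e-05]), 'ee_pos': array([282.17062704, 557.22892688, 301.99639153]), 'orientation': array([-7.29541563e-01, -3.05536153e+00,  2.10134534e-03]), 'ft_force': array([-0.15907932,  0.62527816, -0.84894409]), 'moment': array([0.07219649, 0.01577043, 0.0089707 ]), 'grasp_force': 0.0, 'width': 87.75112213489072}
```

View pics/scene0.png

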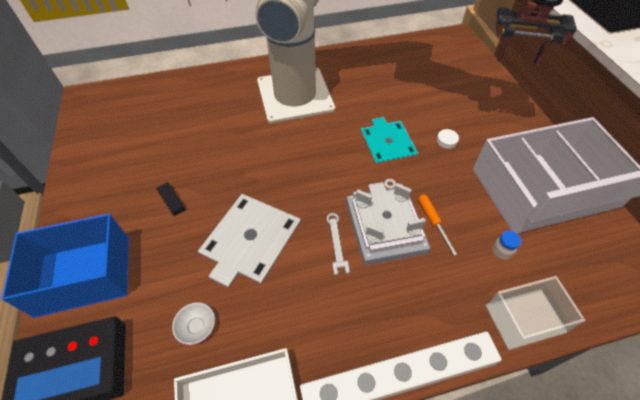

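View pics/top0.png

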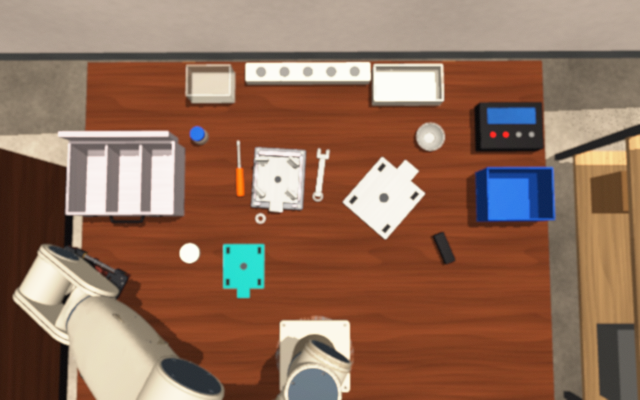

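Look-alikes for the plate are the turquoise one at top (243,268), the big light one at top (384,198), and the small light one on the housing at top (278,180). I choose the one on the housing and check it in close crops.

```bash
cat > h.py <<'E'
import numpy as np, cv2
from workcell import readout, vision
from scipy.optimize import least_squares
def P(n):
    p=vision.camera_params(n); K=np.array([[p['fx'],0,p['cx']],[0,p['fy'],p['cy']],[0,0,1]]); return K,np.array(p['rvec']),np.array(p['tvec'])
def proj(n,X):
    K,r,t=P(n); return cv2.projectPoints(np.asarray(X,float).reshape(-1,1,3),r,t,K,None)[0].reshape(-1,2)
def back(n,uv,z):
    K,r,t=P(n); R=cv2.Rodrigues(r)[0]; d=R.T@np.linalg.inv(K)@np.array([uv[0],uv[1],1.]); c=-R.T@t
    return c+d*(z-c[2])/d[2]
def crop(n,im,u0,v0,w,h,s):
    c=cv2.resize(im[v0:v0+h,u0:u0+w],None,fx=s,fy=s,interpolation=cv2.INTER_CUBIC)
    for k in range(0,w,10): cv2.putText(c,str(u0+k),(k*s,10),0,.35,(255,0,0),1); cv2.line(c,(k*s,12),(k*s,18),(255,0,0),1)
    for k in range(0,h,10): cv2.putText(c,str(v0+k),(0,k*s+4),0,.35,(255,0,0),1); cv2.line(c,(24,k*s),(30,k*s),(255,0,0),1)
    return c
E
python3 - <<'E'
from h import *
a=cv2.imread('pics/top0.png');b=cv2.imread('pics/scene0.png')
cv2.imwrite('pics/c1.png',crop('top',a,240,140,80,60+25,7)) 
cv2.imwrite('pics/c2.png',crop('scene',b,335,172,105,98,6))
E
```

```text
(no output)
```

View pics/c1.png

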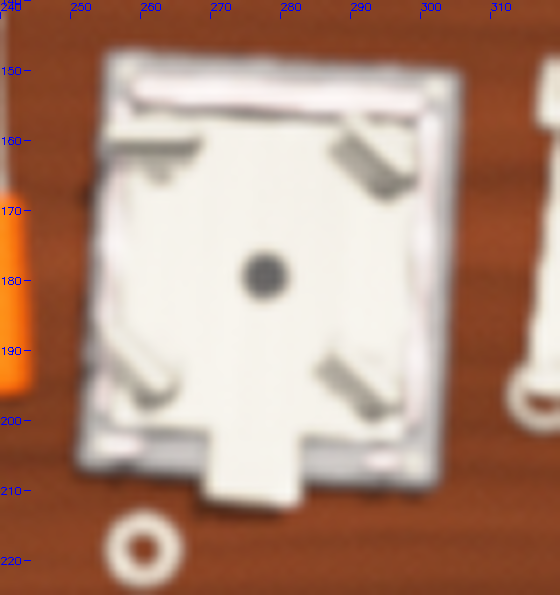

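View pics/c2.png

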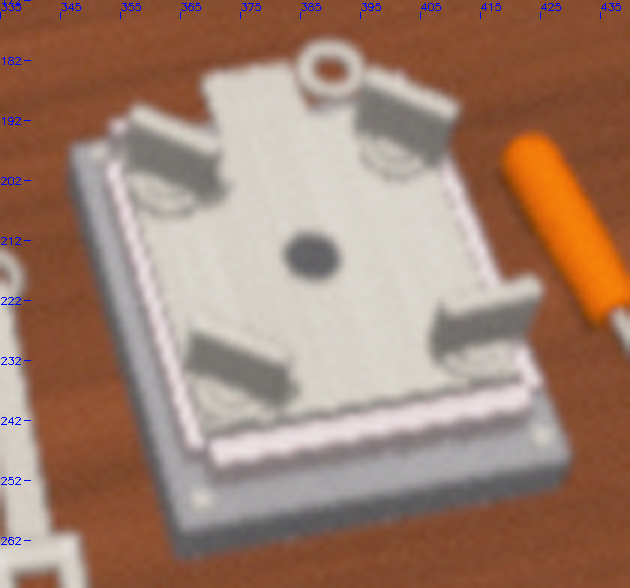

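The crops confirm the small light plate on the grey housing, with the rail at the far side (top row ~154), the tongue towards the robot (top ~(275,211)) and the washer at (260,218). Next I fit the housing pose and the nut yaws from both views and check them with an overlay.

```bash
cat > fit.py <<'E'
from h import *
T={'fl':(255.3,147.4),'fr':(306,150.3),'nr':(302.4,210),'nl':(250.7,207.6)}
S={'nr':(346.7,197),'fr':(364.7,260.3),'fl':(430.3,247.3)}
C={'fl':(95,81,30),'fr':(95,-81,30),'nr':(-95,-81,30),'nl':(-95,81,30)}
def W(p,X):
    c,s=np.cos(p[2]),np.sin(p[2]); X=np.atleast_2d(np.asarray(X,float)); return np.c_[p[0]+c*X[:,0]-s*X[:,1],p[1]+s*X[:,0]+c*X[:,1],X[:,2]]
f=lambda p,sets:np.concatenate([(proj(n,W(p,[C[k] for k in D]))-np.array(list(D.values()))).ravel() for n,D in sets])
x0=[*back('top',(278.5,179),30)[:2],0]
for sets in ([('top',T)],[('scene',S)],[('top',T),('scene',S)]):
    r=least_squares(f,x0,args=(sets,),x_scale=[100,100,.1]); print(r.x,np.abs(r.fun).max())
H=r.x
ends={1:((256.9,187.9),(265,195),(395.7,184.8),(411,190.5)),2:((287.9,190.7),(296.4,197.9),(357.8,191.2),(371.7,198.3)),
3:((290.3,157.9),(298.9,165.4),(367.5,227.5),(383.8,235)),4:((255.4,158.6),(269,159),(407.2,224.2),(425,219.2))}
NX={1:(-50,50),2:(-50,-50),3:(50,-50),4:(50,50)}
Y={}
for k,e in ends.items():
    c=W(H,[*NX[k],0])[0]
    for i,n in ((0,'top'),(2,'scene')):
        a,b=back(n,e[i],91.5),back(n,e[i+1],91.5); d=b-a; Y[k,n]=np.arctan2(d[1],d[0])%np.pi
        print(k,n,'yaw',round(Y[k,n],3),'len',round(np.hypot(*d[:2]),1),'mid-c',(a+b)[:2]/2-c[:2])
print({k:W(H,[*NX[k],0])[0].round(1) for k in NX},'tongue',back('top',(240+251/7,140+500/7),45))
def box(c,y,dz=49.5):
    return [W([*c[:2],y],[sx*20,sy*4.5,dz+z])[0] for z in(8,42) for sx,sy in((-1,-1),(1,-1),(1,1),(-1,1))]
if __name__=='__main__':
    a=cv2.imread('pics/top0.png');b=cv2.imread('pics/scene0.png');out=[]
    for n,im,(u0,v0,w,h) in(('top',a,(240,140,66,75)),('scene',b,(345,175,90,90))):
        s=6 if n=='top' else 6; c=cv2.resize(im[v0:v0+h,u0:u0+w],None,fx=s,fy=s,interpolation=cv2.INTER_CUBIC)
        L=[(W(H,[C[k] for k in('fl','fr','nr','nl')]),(0,255,0))]
        for k in NX:
            B=box(W(H,[*NX[k],0])[0],Y[k,n]); L+=[(B[4:],(0,0,255)),(B[:4],(255,0,0))]
        for X,col in L:
            q=((proj(n,X)-[u0,v0]+.5)*s).astype(int); cv2.polylines(c,[q],True,col,1)
        out.append(c)
    h=max(o.shape[0] for o in out); out=[cv2.copyMakeBorder(o,0,h-o.shape[0],0,0,0) for o in out]
    m=np.hstack(out); m=m[:, :]; m=cv2.resize(m,None,fx=min(1,800/m.shape[1]),fy=min(1,800/m.shape[1])); cv2.imwrite('pics/ov1.png',m)
E
python3 fit.py
```

```text
[ 5.56710271e+02  1.10002042e+02 -6.01652848e-02] 0.5380587941710928
[ 5.59822567e+02  1.11786879e+02 -5.31514662e-02] 1.1485094164132477
[ 5.58394016e+02  1.11112756e+02 -5.41881976e-02] 1.55579077380645
1 top yaw 0.851 len 33.0 mid-c [-0.81844923 -5.22123245]
1 scene yaw 0.853 len 39.6 mid-c [3.68685178 0.36431858]
2 top yaw 0.866 len 34.0 mid-c [-4.33607968 -0.30114309]
2 scene yaw 0.731 len 38.7 mid-c [5.21697396 2.00583408]
3 top yaw 0.848 len 35.1 mid-c [-4.08845388 -2.20119342]
3 scene yaw 0.804 len 40.6 mid-c [ 9.06269834 -0.78619851]
4 top yaw 1.538 len 41.6 mid-c [-0.45243183 -2.99034431]
4 scene yaw 1.618 len 45.0 mid-c [ 3.50905104 -1.88677536]
{1: array([511.2, 163.7,   0. ]), 2: array([505.8,  63.9,   0. ]), 3: array([605.6,  58.5,   0. ]), 4: array([611. , 158.3,   0. ])} tongue [451.94179233 116.95755976  45.        ]
```

View pics/ov1.png

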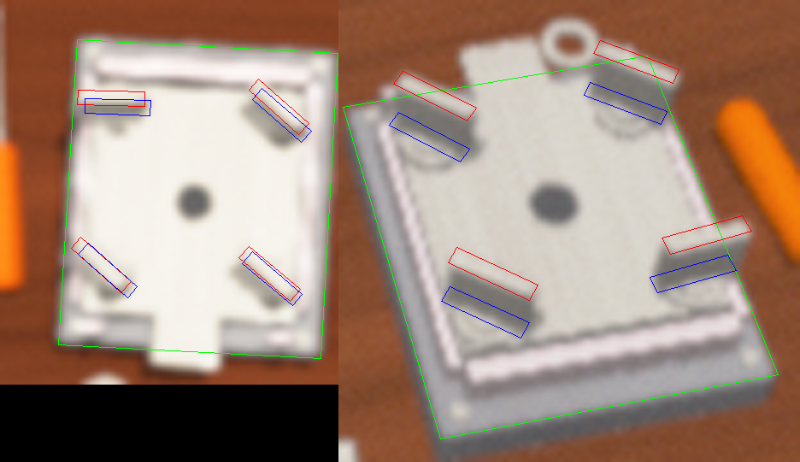

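The overlay fits to a few mm, with blade yaws of about 0.85, 0.80, 0.83 and 1.58 rad for nuts 1 to 4 and the tongue front near (451,117). I move over to it with the gripper closing.

Request:
{"op": "servo_tool", "data": {
  "plan": [
    [[1,0.29,-0.91,0,0,0,0.96],[1,0.29,-0.91,0,0,0,0.96],[1,0.29,-0.91,0,0,0,0.96],[1,0.29,-0.91,0,0,0,0.96],[1,0.29,-0.91,0,0,0,0.96]]
  ]
}}

```text
t: 0.52
ee_pos: [340.3, 373.8, 302.3]
orientation: [-0.071, -3.14, 0.001]
ft_force: [0.5, -1.3, -0.5]
width: 58.2
grasp_force: 0.0
```

Request:
{"op": "servo_tool", "data": {
  "plan": [
    [[1,0.29,-0.91,0,0,0,0],[1,0.29,-0.91,0,0,0,0],[1,0.29,-0.91,0,0,0,0],[1,0.29,-0.91,0,0,0,0],[1,0.29,-0.91,0,0,0,0]]
  ]
}}

```text
t: 0.93
ee_pos: [398.3, 191.8, 302.6]
orientation: [-0.078, -3.14, 0.0]
ft_force: [1.0, 1.0, -0.7]
width: 24.6
grasp_force: 0.0
```

Request:
{"op": "servo_tool", "data": {
  "plan": [
    [[1,0.1,-0.37,-0.92,0,0,0],[1,0.1,-0.37,-0.92,0,0,0],[1,0.1,-0.37,-0.92,0,0,0],[1,0.1,-0.37,-0.92,0,0,0],[1,0.1,-0.37,-0.9,0,0,0]]
  ]
}}

```text
t: 1.35
ee_pos: [418.3, 118.7, 118.1]
orientation: [0.079, 3.14, 0.0]
ft_force: [0.8, 0.7, -0.5]
width: 0.3
grasp_force: 0.0
```

Request:
{"op": "servo_tool", "data": {
  "plan": [
    [[1,0,0,0,0,0,0],[1,0.1,0,0,0,0,0],[1,0.1,0,0,0,0,0],[1,0,0,0,0,0,0]]
  ]
}}

```text
t: 1.68
ee_pos: [428.8, 120.7, 121.8]
orientation: [0.077, 3.135, 0.002]
ft_force: [-0.4, 0.3, 0.1]
width: 0.8
grasp_force: 0.0
```

Request:
{"op": "servo_tool", "data": {
  "plan": [
    [[1,0,0,0,0,0,0],[1,0,0,0,0,0,0]]
  ]
}}

```text
t: 1.85
ee_pos: [427.3, 120.4, 121.4]
orientation: [0.077, 3.137, 0.002]
ft_force: [0.7, 0.1, 0.5]
width: 0.5
grasp_force: 0.0
```

```bash
python3 - <<'E'
from h import *
for i in range(2):
    o=readout.get_obs();print(o['t'],o['ee_pos'],o['ft_force'],o['moment'],o['qvel'].round(3))
im=vision.get_image('scene');cv2.imwrite('pics/s2.png',cv2.resize(im[130:280,300:460,::-1],None,fx=4,fy=4,interpolation=cv2.INTER_CUBIC))
E
```

```text
1.85 [427.25731362 120.36669446 121.37199603] [0.72819312 0.07054302 0.54008671] [ 0.02714395 -0.0334713   0.01136404] [-0.004  0.01   0.01   0.    -0.003 -0.002]
1.85 [427.25731362 120.36669446 121.37199603] [0.72819312 0.07054302 0.54008671] [ 0.02714395 -0.0334713   0.01136404] [-0.004  0.01   0.01   0.    -0.003 -0.002]
```

View pics/s2.png

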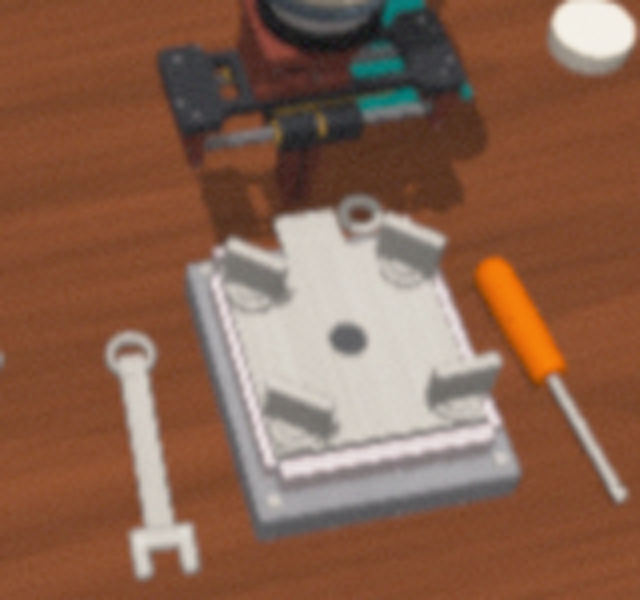

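The picture shows the closed fingers just in front of the tongue's middle (tip at crop ~(292,190), tongue front ~(307,212)). I push ahead in small steps.

Request:
{"op": "servo_tool", "data": {
  "plan": [
    [[1,0.05,0.02,-0.06,0,0,0],[1,0.05,0.02,0,0,0,0],[1,0.05,0,0,0,0,0],[1,0.05,0,0,0,0,0],[1,0.05,0,0,0,0,0]]
  ]
}}

```text
t: 2.32
ee_pos: [436.6, 121.2, 117.0]
orientation: [-0.078, -3.141, 0.0]
ft_force: [1.1, 0.7, -0.2]
width: 0.9
grasp_force: 0.0
```

Request:
{"op": "servo_tool", "data": {
  "plan": [
    [[1,0.03,0,0,0,0,0],[1,0.03,0,0,0,0,0],[1,0.03,0,0,0,0,0],[1,0.03,0,0,0,0,0],[1,0,0,0,0,0,0]]
  ]
}}

```text
t: 2.73
ee_pos: [440.7, 121.1, 116.9]
orientation: [-0.079, -3.139, 0.0]
ft_force: [-1.6, 0.7, 0.5]
width: 0.2
grasp_force: 0.9
```

Request:
{"op": "servo_tool", "data": {
  "plan": [
    [[1,0.03,0,0,0,0,0],[1,0.03,0,0,0,0,0],[1,0.03,0,0,0,0,0],[1,0,0,0,0,0,0]]
  ]
}}

```text
t: 3.07
ee_pos: [443.4, 120.9, 116.6]
orientation: [-0.078, -3.137, 0.001]
ft_force: [-4.7, -0.4, 0.3]
width: 0.5
grasp_force: 2.4
```

Request:
{"op": "servo_tool", "data": {
  "plan": [
    [[1,0.03,0,0,0,0,0],[1,0.02,0,0,0,0,0],[1,0,0,0,0,0,0]]
  ]
}}

```text
t: 3.32
ee_pos: [445.4, 120.8, 116.7]
orientation: [-0.078, -3.137, 0.001]
ft_force: [-5.1, -0.7, 1.7]
width: 0.7
grasp_force: 2.5
```

Request:
{"op": "servo_tool", "data": {
  "plan": [
    [[1,0.03,0,0,0,0,0],[1,0.02,0,0,0,0,0],[1,0,0,0,0,0,0]]
  ]
}}

```text
t: 3.57
ee_pos: [447.1, 120.9, 116.6]
orientation: [-0.078, -3.137, 0.001]
ft_force: [-4.8, 1.0, 1.3]
width: 0.3
grasp_force: 3.0
```

Request:
{"op": "servo_tool", "data": {
  "plan": [
    [[1,0.02,0,0,0,0,0],[1,0.02,0,0,0,0,0],[1,0,0,0,0,0,0]]
  ]
}}

```text
t: 3.82
ee_pos: [447.3, 120.8, 116.3]
orientation: [-0.079, -3.134, 0.002]
ft_force: [-9.6, 2.6, 0.8]
width: 0.3
grasp_force: 4.8
```

Request:
{"op": "servo_tool", "data": {
  "plan": [
    [[1,0.02,0,0,0,0,0],[1,0,0,0,0,0,0],[1,0,0,0,0,0,0],[1,0,0,0,0,0,0]]
  ]
}}

```text
t: 4.15
ee_pos: [447.4, 120.8, 116.1]
orientation: [-0.079, -3.132, 0.002]
ft_force: [-11.1, 4.0, 1.5]
width: 0.4
grasp_force: 5.7
```

The plate is at the rail: it stopped at 447.4 while the force rose. I back off, lift and go over nut 1, turning and opening half-way.

Request:
{"op": "servo_tool", "data": {
  "plan": [
    [[1,-0.4,0,0,0,0,0],[0,0,0,0.6,0,0,0.9],[0,0,0,0.6,0,0,0.9],[0,0,0,0.6,0,0,0.9],[0,0.4,0.2,0,0,0,0.95]]
  ]
}}

```text
t: 4.57
ee_pos: [451.0, 128.9, 192.5]
orientation: [-0.426, 3.109, 0.0]
ft_force: [0.5, -0.6, -0.3]
width: 23.5
grasp_force: 0.0
```

Request:
{"op": "servo_tool", "data": {
  "plan": [
    [[0,0.35,0.15,0,0,0,0.95],[0,0.35,0.15,0,0,0,0.95],[0,0.35,0.15,0,0,0,0.95],[0,0.35,0.15,0,0,0,0.95],[0,0.1,0.15,0,0,0,0.95]]
  ]
}}

```text
t: 4.98
ee_pos: [513.9, 159.7, 189.7]
orientation: [-1.057, 2.954, -0.001]
ft_force: [-0.2, 0.0, 0.6]
width: 43.9
grasp_force: 0.0
```

Request:
{"op": "servo_tool", "data": {
  "plan": [
    [[0,0,0,0,0,0,0.95],[0,0,0,0,0,0,0.95],[0,0,0,0,0,0,0]]
  ]
}}

```text
t: 5.23
ee_pos: [511.8, 159.3, 189.2]
orientation: [-1.298, 2.86, -0.001]
ft_force: [-0.3, 0.1, 0.4]
width: 43.8
grasp_force: 0.0
```

```bash
cat > st.py <<'E'
from h import *
o=readout.get_obs(); R=cv2.Rodrigues(o['orientation'])[0]; y=R[:,1]
print(o['t'],'pos',o['ee_pos'].round(1),'psi',round(float(np.arctan2(y[1],y[0])),3),'zax',R[:,2].round(3),'F',o['ft_force'].round(1),'M',o['moment'].round(3),'w',round(o['width'],1),'g',o['grasp_force'],'q1,6',o['qpos'][[0,5]].round(2))
E
python3 st.py; python3 - <<'E'
from h import *
im=vision.get_image('scene');cv2.imwrite('pics/s3.png',cv2.resize(im[150:270,330:450,::-1],None,fx=5,fy=5,interpolation=cv2.INTER_CUBIC))
E
```

```text
5.2333 pos [511.8 159.3 189.2] psi 2.423 zax [ 0.001  0.    -1.   ] F [-0.3  0.1  0.4] M [ 0.109 -0.    -0.016] w 43.8 g 0.0 q1,6 [ 0.28 -2.14]
```

View pics/s3.png

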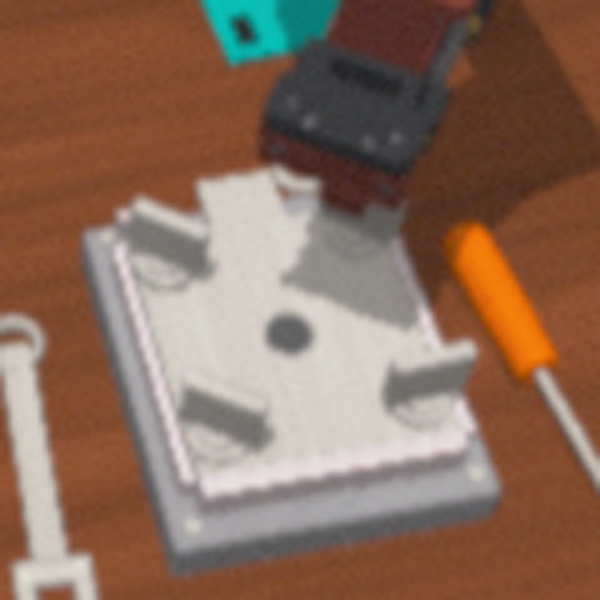

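Request:
{"op": "servo_tool", "data": {
  "plan": [
    [[0,0,0.09,-0.4,0,0,0],[0,0,0,-0.4,0,0,0],[0,0,0,-0.36,0,0,0],[0,0,0,0,0,0,0]]
  ]
}}

```text
t: 5.62
ee_pos: [510.0, 162.4, 140.6]
orientation: [1.289, -2.862, -0.001]
ft_force: [-0.0, -0.3, -0.0]
width: 44.0
grasp_force: 0.0
```

Request:
{"op": "servo_tool", "data": {
  "plan": [
    [[0.5,0,0,0,0,0,0],[0.5,0,0,0,0,0,0],[0.6,0,0,0,0,0,0],[0.7,0,0,0,0,0,0]]
  ]
}}

```text
t: 5.95
ee_pos: [511.7, 162.9, 143.6]
orientation: [-1.293, 2.862, -0.0]
ft_force: [0.7, 0.6, -0.2]
width: 20.7
grasp_force: 0.0
```

```bash
python3 st.py
```

```text
5.95 pos [511.7 162.9 143.6] psi 2.419 zax [ 0.002  0.    -1.   ] F [ 0.7  0.6 -0.2] M [0.095 0.046 0.033] w 20.7 g 0.0 q1,6 [ 0.29 -2.13]
```

Request:
{"op": "servo_tool", "data": {
  "plan": [
    [[0.72,0,0,0,0,0,0],[0.72,0,0,0,0,0,0],[0.72,0,0,0,0,0,0]]
  ]
}}

```text
t: 6.2
ee_pos: [510.8, 163.1, 143.1]
orientation: [1.293, -2.863, -0.001]
ft_force: [-3.2, 4.1, 3.9]
width: 12.3
grasp_force: 2.6
```

```bash
python3 st.py
```

```text
6.2 pos [510.8 163.1 143.1] psi 2.419 zax [-0.001  0.001 -1.   ] F [-3.2  4.1  3.9] M [ 0.726  0.668 -0.041] w 12.3 g 2.6167941838502884 q1,6 [ 0.29 -2.13]
```

Request:
{"op": "servo_tool", "data": {
  "plan": [
    [[0.72,-0.04,0.035,0,0,0,0],[0.8,0,0,0,0,0,0],[0.9,0,0,0,0,0,0],[0.9,0,0,0,0,0,0]]
  ]
}}

```text
t: 6.53
ee_pos: [509.3, 164.3, 142.7]
orientation: [1.293, -2.862, -0.0]
ft_force: [-3.2, 2.4, 3.6]
width: 8.7
grasp_force: 30.0
```

```bash
python3 st.py
```

```text
6.5333 pos [509.3 164.3 142.7] psi 2.42 zax [-0.001  0.    -1.   ] F [-3.2  2.4  3.6] M [ 0.563  0.487 -0.044] w 8.7 g 29.995316863059998 q1,6 [ 0.29 -2.13]
```

Request:
{"op": "servo_tool", "data": {
  "plan": [
    [[0.9,-0.025,0.025,0,0,0,0],[0.9,0,0,-0.005,0,0,-1],[0.9,0,0,-0.005,0,0,-1],[0.9,0,0,0,0,0,0],[0.9,0,0,0,0,0,0]]
  ]
}}

```text
t: 6.95
ee_pos: [508.8, 164.8, 142.4]
orientation: [-1.043, 2.963, -0.001]
ft_force: [-0.4, -4.5, 3.9]
width: 9.0
grasp_force: 30.0
```

```bash
python3 st.py
```

```text
6.95 pos [508.8 164.8 142.4] psi 2.248 zax [ 0.001 -0.001 -1.   ] F [-0.4 -4.5  3.9] M [-0.576  0.044  0.005] w 9.0 g 29.997299909591675 q1,6 [ 0.29 -1.96]
```

Request:
{"op": "servo_tool", "data": {
  "plan": [
    [[0.9,0,-0.03,0,0,0,-0.5],[0.9,0,0,-0.005,0,0,-1],[0.9,0,0,-0.005,0,0,-1],[0.9,0,0,-0.005,0,0,-1],[0.9,0,0,0,0,0,0]]
  ]
}}

```text
t: 7.37
ee_pos: [508.6, 165.0, 141.8]
orientation: [-0.572, 3.088, 0.003]
ft_force: [-2.3, 6.4, 2.4]
width: 8.8
grasp_force: 30.0
```

```bash
python3 st.py
```

```text
7.3667 pos [508.6 165.  141.8] psi 1.937 zax [ 0.     0.002 -1.   ] F [-2.3  6.4  2.4] M [1.267 0.406 0.016] w 8.8 g 30.001171231269836 q1,6 [ 0.29 -1.65]
```

Request:
{"op": "servo_tool", "data": {
  "plan": [
    [[0.9,-0.005,0.015,-0.005,0,0,-1],[0.9,0,0,-0.005,0,0,-1],[0.9,0,0,-0.005,0,0,-1],[0.9,0,0,-0.005,0,0,-1],[0.9,0,0,0,0,0,0]]
  ]
}}

```text
t: 7.78
ee_pos: [508.4, 165.9, 141.0]
orientation: [-0.028, 3.141, 0.003]
ft_force: [-3.0, 7.0, 3.2]
width: 8.8
grasp_force: 30.0
```

```bash
python3 st.py
```

```text
7.7833 pos [508.4 165.9 141. ] psi 1.588 zax [ 0.     0.002 -1.   ] F [-3.   7.   3.2] M [1.527 0.45  0.079] w 8.8 g 30.002754628658295 q1,6 [ 0.29 -1.3 ]
```

Request:
{"op": "servo_tool", "data": {
  "plan": [
    [[0.9,-0.01,0.025,-0.005,0,0,-1],[0.9,0,0,-0.005,0,0,-1],[0.9,0,0,-0.005,0,0,-1],[0.9,0,0,0,0,0,0],[0.9,0,0,0,0,0,0]]
  ]
}}

```text
t: 8.2
ee_pos: [508.4, 166.6, 140.5]
orientation: [0.376, 3.118, 0.003]
ft_force: [-1.1, 5.7, 2.0]
width: 9.3
grasp_force: 30.0
```

```bash
python3 st.py
```

```text
8.2 pos [508.4 166.6 140.5] psi 1.331 zax [ 0.001  0.002 -1.   ] F [-1.1  5.7  2. ] M [1.001 0.221 0.011] w 9.3 g 30.000626742839813 q1,6 [ 0.29 -1.04]
```

```bash
cat > st.py <<'E'
import sys
from h import *
n=int(sys.argv[1]) if len(sys.argv)>1 else 1
L=[]
for i in range(n):
    if i: vision.get_image('top')
    L.append(readout.get_obs())
m=lambda k:np.mean([o[k] for o in L],0)
o=L[-1]; R=cv2.Rodrigues(o['orientation'])[0]; y=R[:,1]
print(round(o['t'],2),'pos',m('ee_pos').round(1),'psi',round(float(np.arctan2(y[1],y[0])),3),'F',m('ft_force').round(1),'M',m('moment').round(3),'Mz',[round(float(q['moment'][2]),3) for q in L],'w',round(o['width'],1),'g',round(o['grasp_force'],1),'q1,6',o['qpos'][[0,5]].round(2))
E
python3 st.py 5
```

```text
8.4 pos [508.4 166.6 140.5] psi 1.331 F [-1.2  5.5  2.3] M [1.043 0.227 0.04 ] Mz [0.011, 0.043, 0.041, 0.092, 0.013] w 9.1 g 30.0 q1,6 [ 0.29 -1.04]
```

Request:
{"op": "servo_tool", "data": {
  "plan": [
    [[0.9,-0.003,0.015,-0.005,0,0,-1],[0.9,0,0,-0.005,0,0,-1],[0.9,0,0,-0.005,0,0,-1],[0.9,0,0,0,0,0,0],[0.9,0,0,0,0,0,0]]
  ]
}}

```text
t: 8.82
ee_pos: [508.6, 167.2, 140.0]
orientation: [0.779, 3.042, 0.003]
ft_force: [-0.3, 5.1, 2.7]
width: 8.8
grasp_force: 30.0
```

```bash
python3 st.py 4
```

```text
8.97 pos [508.5 167.2 140. ] psi 1.07 F [-0.1  5.3  2.5] M [0.965 0.079 0.056] Mz [0.101, 0.069, 0.004, 0.052] w 8.9 g 30.0 q1,6 [ 0.29 -0.78]
```

Request:
{"op": "servo_tool", "data": {
  "plan": [
    [[0.9,0.003,0.01,-0.005,0,0,-1],[0.9,0.003,0.01,-0.005,0,0,-1],[0.9,0.003,0.007,-0.004,0,0,-0.8],[0.9,0,0,0,0,0,0],[0.9,0,0,0,0,0,0]]
  ]
}}

```text
t: 9.38
ee_pos: [508.9, 167.8, 139.5]
orientation: [1.142, 2.925, 0.003]
ft_force: [0.4, 3.5, 2.6]
width: 8.5
grasp_force: 30.0
```

```bash
python3 st.py 5
```

```text
9.58 pos [508.9 167.8 139.4] psi 0.824 F [0.9 4.6 3.4] M [ 0.833 -0.165  0.076] Mz [0.082, 0.099, 0.041, 0.069, 0.087] w 8.8 g 30.0 q1,6 [ 0.3  -0.53]
```

Request:
{"op": "servo_tool", "data": {
  "plan": [
    [[0.9,0.006,0.01,-0.005,0,0,-1],[0.9,0.006,0.007,-0.005,0,0,-1],[0.9,0.003,0.003,-0.003,0,0,-0.4],[0.9,0,0,0,0,0,0],[0.9,0,0,0,0,0,0]]
  ]
}}

```text
t: 10.0
ee_pos: [509.3, 168.2, 139.1]
orientation: [1.444, 2.789, 0.002]
ft_force: [0.7, 2.8, 6.7]
width: 8.7
grasp_force: 30.0
```

```bash
python3 st.py 5
```

```text
10.2 pos [509.3 168.2 139.1] psi 0.615 F [0.3 3.3 7.1] M [ 0.53  -0.077  0.098] Mz [0.081, 0.066, 0.118, 0.113, 0.113] w 8.9 g 30.0 q1,6 [ 0.3  -0.32]
```

Request:
{"op": "servo_tool", "data": {
  "plan": [
    [[0.9,0.005,0.008,0,0,0,-1],[0.9,0.005,0.006,-0.003,0,0,-1],[0.9,0.003,0.002,-0.003,0,0,-0.4],[0.9,0,0,0,0,0,0],[0.9,0,0,0,0,0,0]]
  ]
}}

```text
t: 10.62
ee_pos: [509.8, 168.6, 138.9]
orientation: [1.728, 2.623, 0.001]
ft_force: [0.5, 1.8, 7.4]
width: 9.3
grasp_force: 30.0
```

```bash
python3 st.py 5
```

```text
10.82 pos [509.8 168.6 138.9] psi 0.406 F [0.6 1.4 7.6] M [ 0.159 -0.086  0.132] Mz [0.125, 0.112, 0.15, 0.157, 0.114] w 8.8 g 30.0 q1,6 [ 0.3  -0.11]
```

Request:
{"op": "servo_tool", "data": {
  "plan": [
    [[0.9,0.005,0.004,0,0,0,-1],[0.9,0.005,0.003,-0.003,0,0,-1],[0.9,0.003,0,-0.003,0,0,-0.4],[0.9,0,0,0,0,0,0],[0.9,0,0,0,0,0,0]]
  ]
}}

```text
t: 11.23
ee_pos: [510.3, 168.8, 138.8]
orientation: [1.992, 2.428, 0.001]
ft_force: [-0.7, 1.5, 8.5]
width: 9.1
grasp_force: 30.0
```

```bash
python3 st.py 6
```

```text
11.48 pos [510.3 168.8 138.7] psi 0.197 F [-0.2  1.1  8.6] M [ 0.03  -0.015  0.167] Mz [0.168, 0.157, 0.175, 0.134, 0.189, 0.179] w 8.9 g 30.0 q1,6 [0.3 0.1]
```

Request:
{"op": "servo_tool", "data": {
  "plan": [
    [[0.9,0.004,0,0.005,0,0,-1],[0.9,0.004,0,0.007,0,0,-0.8],[0.9,0,0,0,0,0,0],[0.9,0,0,0,0,0,0]]
  ]
}}

```text
t: 11.82
ee_pos: [510.6, 168.8, 138.7]
orientation: [2.175, 2.266, 0.001]
ft_force: [2.9, -0.4, 2.7]
width: 8.8
grasp_force: 30.0
```

```bash
python3 st.py 6
```

```text
12.07 pos [510.6 168.9 138.7] psi 0.039 F [ 3.4 -0.4  2.6] M [-0.101 -0.638  0.17 ] Mz [0.196, 0.139, 0.188, 0.169, 0.157, 0.172] w 9.0 g 30.0 q1,6 [0.3  0.26]
```

Request:
{"op": "servo_tool", "data": {
  "plan": [
    [[0.9,0.01,0,-0.002,0,0,-1],[0.9,0.006,0,-0.002,0,0,-0.8],[0.9,0,0,0,0,0,0],[0.9,0,0,0,0,0,0]]
  ]
}}

```text
t: 12.4
ee_pos: [511.1, 168.9, 138.6]
orientation: [2.347, 2.088, 0.001]
ft_force: [3.3, -0.9, 4.6]
width: 8.9
grasp_force: 30.0
```

```bash
python3 st.py 6
```

```text
12.65 pos [511.1 168.9 138.6] psi -0.119 F [ 4.1 -1.2  4.5] M [-0.414 -0.767  0.252] Mz [0.25, 0.228, 0.261, 0.24, 0.238, 0.293] w 8.6 g 30.0 q1,6 [0.3  0.42]
```

Nut 1 is at about 0.24 N m, so it is firm. I release, lift and go to nut 3, the diagonally opposite one, unwinding the wrist on the way.

Request:
{"op": "servo_tool", "data": {
  "plan": [
    [[0.4,0,0,0,0,0,0],[0,0,0,0,0,0,0],[0,0,0,0,0,0,0],[0,0,0,0.65,0,0,0],[0,0,0,0.65,0,0,0.96]]
  ]
}}

```text
t: 13.07
ee_pos: [508.5, 168.5, 188.8]
orientation: [-2.259, -2.178, 0.01]
ft_force: [0.1, -0.6, 0.7]
width: 38.9
grasp_force: 0.0
```

Request:
{"op": "servo_tool", "data": {
  "plan": [
    [[0,0.235,-0.27,0,0,0,0.96],[0,0.235,-0.27,0,0,0,0.96],[0,0.235,-0.27,0,0,0,0.96],[0,0.235,-0.27,0,0,0,0.96],[0,0.235,-0.27,0,0,0,0.96]]
  ]
}}

```text
t: 13.48
ee_pos: [556.9, 114.5, 189.7]
orientation: [-1.751, -2.605, 0.003]
ft_force: [0.5, -0.6, -0.5]
width: 44.0
grasp_force: 0.0
```

Request:
{"op": "servo_tool", "data": {
  "plan": [
    [[0,0.235,-0.27,0,0,0,0.96],[0,0.235,-0.27,0,0,0,0.96],[0,0.235,-0.27,0,0,0,0.96],[0,0.235,-0.27,0,0,0,0.96],[0,0.235,-0.27,0,0,0,0.96]]
  ]
}}

```text
t: 13.9
ee_pos: [603.9, 60.5, 189.4]
orientation: [-1.171, -2.912, 0.002]
ft_force: [0.2, 0.2, -0.2]
width: 43.8
grasp_force: 0.0
```

Request:
{"op": "servo_tool", "data": {
  "plan": [
    [[0,0,0,0,0,0,0.96],[0,0,0,0,0,0,0.96],[0,0,0,0,0,0,0.96],[0,0,0,0,0,0,0.96],[0,0,0,0,0,0,0.96]]
  ]
}}

```text
t: 14.32
ee_pos: [603.5, 61.0, 189.4]
orientation: [-0.54, -3.091, 0.001]
ft_force: [1.1, -0.1, -0.3]
width: 43.8
grasp_force: 0.0
```

Request:
{"op": "servo_tool", "data": {
  "plan": [
    [[0,0,0,0,0,0,0.96],[0,0,0,0,0,0,0.96],[0,0,0,0,0,0,0.96],[0,0,0,0,0,0,0.96],[0,0,0,0,0,0,0.96]]
  ]
}}

```text
t: 14.73
ee_pos: [603.5, 61.1, 189.4]
orientation: [0.114, -3.136, -0.0]
ft_force: [-0.5, 0.9, -0.4]
width: 43.8
grasp_force: 0.0
```

Request:
{"op": "servo_tool", "data": {
  "plan": [
    [[0,0,0,0,0,0,0.96],[0,0,0,0,0,0,0.96],[0,0,0,0,0,0,0.96],[0,0,0,0,0,0,0.96],[0,0,0,0,0,0,0.96]]
  ]
}}

```text
t: 15.15
ee_pos: [603.5, 61.1, 189.4]
orientation: [0.764, -3.044, -0.001]
ft_force: [-0.1, 0.5, -0.1]
width: 44.3
grasp_force: 0.0
```

Request:
{"op": "servo_tool", "data": {
  "plan": [
    [[0,0,0,0,0,0,0.96],[0,0,0,0,0,0,0.96],[0,0,0,0,0,0,0.96],[0,0,0,0,0,0,0.96],[0,0,0,0,0,0,0]]
  ]
}}

```text
t: 15.57
ee_pos: [603.6, 61.1, 189.5]
orientation: [1.259, -2.875, -0.002]
ft_force: [-0.8, 0.0, 0.0]
width: 43.7
grasp_force: 0.0
```

```bash
python3 st.py 2; python3 - <<'E'
from h import *
im=vision.get_image('scene');cv2.imwrite('pics/s4.png',cv2.resize(im[150:270,330:450,::-1],None,fx=5,fy=5,interpolation=cv2.INTER_CUBIC))
E
```

```text
15.62 pos [603.7  61.1 189.6] psi 2.392 F [-0.3 -0.   0.4] M [0.111 0.055 0.033] Mz [0.053, 0.014] w 43.8 g 0.0 q1,6 [ 0.08 -2.31]
```

View pics/s4.png

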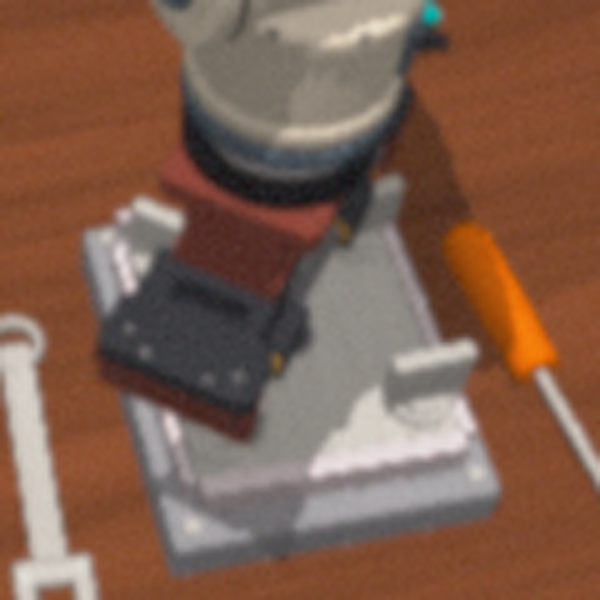

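Request:
{"op": "servo_tool", "data": {
  "plan": [
    [[0,0.03,0,-0.4,0,0,0],[0,0,0,-0.4,0,0,0],[0,0,0,-0.36,0,0,0],[0.5,0,0,0,0,0,0],[0.5,0,0,0,0,0,0]]
  ]
}}

```text
t: 16.08
ee_pos: [605.2, 61.0, 143.3]
orientation: [1.253, -2.878, -0.001]
ft_force: [1.2, 0.2, 0.4]
width: 34.0
grasp_force: 0.0
```

Request:
{"op": "servo_tool", "data": {
  "plan": [
    [[0.65,0,0,0,0,0,0],[0.65,0,0,0,0,0,0],[0.72,0,0,0,0,0,0],[0.72,0,0,0,0,0,0]]
  ]
}}

```text
t: 16.42
ee_pos: [606.4, 61.0, 144.8]
orientation: [-1.255, 2.879, -0.001]
ft_force: [0.9, -0.2, 0.7]
width: 12.5
grasp_force: 0.0
```

```bash
python3 st.py 2
```

```text
16.47 pos [606.3  61.  144.8] psi 2.393 F [0.6 0.3 0.3] M [ 0.069  0.041 -0.019] Mz [-0.028, -0.009] w 12.7 g 0.0 q1,6 [ 0.08 -2.31]
```

Request:
{"op": "servo_tool", "data": {
  "plan": [
    [[0.8,0,0,-0.02,0,0,0],[0.9,0,0,0,0,0,0],[0.9,0,0,0,0,0,0],[0.9,0,0,0,0,0,0]]
  ]
}}

```text
t: 16.8
ee_pos: [605.8, 61.4, 143.6]
orientation: [1.256, -2.879, -0.001]
ft_force: [-2.4, 3.6, 5.5]
width: 8.8
grasp_force: 30.0
```

```bash
python3 st.py 2
```

```text
16.85 pos [605.8  61.3 143.6] psi 2.393 F [-2.5  3.6  5.6] M [0.743 0.576 0.012] Mz [0.01, 0.014] w 8.7 g 30.0 q1,6 [ 0.08 -2.31]
```

Request:
{"op": "servo_tool", "data": {
  "plan": [
    [[0.9,-0.01,0.01,0.003,0,0,-1],[0.9,0,0,0,0,0,-1],[0.9,0,0,-0.005,0,0,-1],[0.9,0,0,-0.005,0,0,-1],[0.9,0,0,0,0,0,0]]
  ]
}}

```text
t: 17.27
ee_pos: [605.9, 61.1, 143.0]
orientation: [-0.733, 3.054, -0.001]
ft_force: [0.3, -0.0, 1.2]
width: 8.6
grasp_force: 30.0
```

```bash
python3 st.py 2
```

```text
17.32 pos [605.9  61.2 143. ] psi 2.046 F [ 0.2 -0.2  1.4] M [-0.005 -0.045  0.01 ] Mz [0.041, -0.021] w 8.6 g 30.0 q1,6 [ 0.08 -1.96]
```

Well centred. I continue, then feel.

Request:
{"op": "servo_tool", "data": {
  "plan": [
    [[0.9,0,0,-0.005,0,0,-1],[0.9,0,0,-0.005,0,0,-1],[0.9,0,0,-0.005,0,0,-1],[0.9,0,0,-0.005,0,0,-1],[0.9,0,0,0,0,0,0]]
  ]
}}

```text
t: 17.73
ee_pos: [606.0, 60.8, 142.3]
orientation: [-0.196, 3.135, -0.001]
ft_force: [1.7, -3.2, 0.8]
width: 8.6
grasp_force: 30.0
```

```bash
python3 st.py 1
```

```text
17.73 pos [606.   60.8 142.3] psi 1.695 F [ 1.7 -3.2  0.8] M [-0.56  -0.222  0.032] Mz [0.032] w 8.6 g 30.0 q1,6 [ 0.08 -1.61]
```

Request:
{"op": "servo_tool", "data": {
  "plan": [
    [[0.9,0,0,-0.005,0,0,-1],[0.9,0,0,-0.005,0,0,-1],[0.9,0,0,-0.005,0,0,-1],[0.9,0,0,-0.005,0,0,-1],[0.9,0,0,0,0,0,0]]
  ]
}}

```text
t: 18.15
ee_pos: [606.0, 60.5, 141.5]
orientation: [0.35, 3.121, -0.002]
ft_force: [2.1, -5.2, 1.3]
width: 8.9
grasp_force: 30.0
```

```bash
python3 st.py 4
```

```text
18.3 pos [606.   60.5 141.5] psi 1.352 F [ 1.2 -5.6  1.9] M [-1.053 -0.2    0.031] Mz [0.061, 0.054, -0.011, 0.019] w 8.9 g 30.0 q1,6 [ 0.08 -1.27]
```

Request:
{"op": "servo_tool", "data": {
  "plan": [
    [[0.9,0.002,-0.012,-0.005,0,0,-1],[0.9,0,-0.01,-0.005,0,0,-1],[0.9,0,-0.003,-0.005,0,0,-1],[0.9,0,0,-0.003,0,0,-0.5],[0.9,0,0,0,0,0,0]]
  ]
}}

```text
t: 18.72
ee_pos: [605.9, 59.9, 140.9]
orientation: [0.818, 3.033, -0.001]
ft_force: [-0.2, -3.3, 3.0]
width: 8.8
grasp_force: 30.0
```

```bash
python3 st.py 4
```

```text
18.87 pos [605.9  60.  140.8] psi 1.045 F [ 0.7 -4.   3. ] M [-0.769 -0.083  0.077] Mz [0.103, 0.093, 0.063, 0.05] w 8.7 g 30.0 q1,6 [ 0.08 -0.96]
```

Request:
{"op": "servo_tool", "data": {
  "plan": [
    [[0.9,0,-0.004,-0.005,0,0,-1],[0.9,0,-0.004,-0.005,0,0,-1],[0.9,0,0,-0.003,0,0,-0.3],[0.9,0,0,0,0,0,0],[0.9,0,0,0,0,0,0]]
  ]
}}

```text
t: 19.28
ee_pos: [605.8, 59.8, 140.4]
orientation: [1.118, 2.935, -0.0]
ft_force: [0.4, -5.9, 5.8]
width: 9.1
grasp_force: 30.0
```

```bash
python3 st.py 5
```

```text
19.48 pos [605.8  59.8 140.3] psi 0.842 F [ 0.1 -5.1  5.7] M [-0.977  0.065  0.079] Mz [0.041, 0.077, 0.057, 0.077, 0.144] w 8.6 g 30.0 q1,6 [ 0.08 -0.76]
```

Request:
{"op": "servo_tool", "data": {
  "plan": [
    [[0.9,0,-0.01,0,0,0,-1],[0.9,0,-0.006,-0.004,0,0,-1],[0.9,0,0,-0.003,0,0,-0.3],[0.9,0,0,0,0,0,0],[0.9,0,0,0,0,0,0]]
  ]
}}

```text
t: 19.9
ee_pos: [605.6, 59.5, 140.0]
orientation: [-1.408, -2.808, -0.0]
ft_force: [0.2, -3.2, 4.7]
width: 8.9
grasp_force: 30.0
```

```bash
python3 st.py 6
```

```text
20.15 pos [605.6  59.5 140. ] psi 0.641 F [-0.3 -2.9  5.5] M [-0.609  0.11   0.069] Mz [0.068, 0.103, 0.077, -0.029, 0.057, 0.141] w 8.4 g 30.0 q1,6 [ 0.08 -0.56]
```

Request:
{"op": "servo_tool", "data": {
  "plan": [
    [[0.9,-0.002,-0.005,-0.003,0,0,-1],[0.9,-0.002,-0.003,-0.004,0,0,-1],[0.9,0,0,-0.002,0,0,-0.3],[0.9,0,0,0,0,0,0],[0.9,0,0,0,0,0,0]]
  ]
}}

```text
t: 20.57
ee_pos: [605.4, 59.3, 139.6]
orientation: [-1.683, -2.653, -0.0]
ft_force: [0.2, -1.8, 5.3]
width: 8.6
grasp_force: 30.0
```

```bash
python3 st.py 6
```

```text
20.82 pos [605.4  59.3 139.6] psi 0.44 F [-0.6 -2.2  4.8] M [-0.454  0.164  0.062] Mz [0.09, 0.033, 0.093, 0.026, 0.064, 0.064] w 8.8 g 30.0 q1,6 [ 0.08 -0.36]
```

Request:
{"op": "servo_tool", "data": {
  "plan": [
    [[0.9,-0.003,-0.005,-0.004,0,0,-1],[0.9,-0.003,-0.003,-0.005,0,0,-1],[0.9,0,0,-0.002,0,0,-0.3],[0.9,0,0,0,0,0,0],[0.9,0,0,0,0,0,0]]
  ]
}}

```text
t: 21.23
ee_pos: [605.2, 59.1, 139.2]
orientation: [-1.94, -2.47, -0.0]
ft_force: [-1.1, -1.8, 6.4]
width: 8.9
grasp_force: 30.0
```

```bash
python3 st.py 6
```

```text
21.48 pos [605.2  59.2 139.2] psi 0.24 F [-0.9 -1.2  5.9] M [-0.297  0.242  0.074] Mz [0.056, 0.107, 0.076, 0.08, 0.058, 0.067] w 8.8 g 30.0 q1,6 [ 0.08 -0.16]
```

Request:
{"op": "servo_tool", "data": {
  "plan": [
    [[0.9,-0.003,-0.004,-0.004,0,0,-1],[0.9,-0.003,-0.003,-0.005,0,0,-1],[0.9,0,0,-0.002,0,0,-0.3],[0.9,0,0,0,0,0,0],[0.9,0,0,0,0,0,0]]
  ]
}}

```text
t: 21.9
ee_pos: [604.9, 59.1, 139.0]
orientation: [-2.178, -2.264, -0.001]
ft_force: [-2.0, -0.5, 9.1]
width: 8.8
grasp_force: 30.0
```

```bash
python3 st.py 6
```

```text
22.15 pos [604.9  59.1 139. ] psi 0.039 F [-2.  -0.6  7.9] M [-0.105  0.431  0.13 ] Mz [0.152, 0.093, 0.151, 0.133, 0.151, 0.102] w 8.6 g 30.0 q1,6 [0.08 0.04]
```

Request:
{"op": "servo_tool", "data": {
  "plan": [
    [[0.9,-0.008,-0.002,0.003,0,0,-1],[0.9,-0.003,-0.002,0,0,0,-1],[0.9,0,0,0,0,0,0],[0.9,0,0,0,0,0,0]]
  ]
}}

```text
t: 22.48
ee_pos: [604.7, 59.0, 139.0]
orientation: [-2.367, -2.065, -0.001]
ft_force: [-0.2, 0.5, 6.0]
width: 8.6
grasp_force: 30.0
```

```bash
python3 st.py 6
```

```text
22.73 pos [604.6  59.  138.9] psi -0.136 F [-0.7  0.4  5.6] M [0.026 0.228 0.16 ] Mz [0.16, 0.137, 0.208, 0.113, 0.19, 0.151] w 8.7 g 30.0 q1,6 [0.08 0.21]
```

Request:
{"op": "servo_tool", "data": {
  "plan": [
    [[0.9,-0.004,-0.001,0,0,0,-1],[0.9,-0.002,0,0,0,0,-0.5],[0.9,0,0,0,0,0,0],[0.9,0,0,0,0,0,0]]
  ]
}}

```text
t: 23.07
ee_pos: [604.4, 59.0, 138.8]
orientation: [-2.496, -1.907, -0.001]
ft_force: [-0.4, 2.4, 5.2]
width: 8.7
grasp_force: 30.0
```

```bash
python3 st.py 8
```

```text
23.42 pos [604.4  59.  138.9] psi -0.265 F [-0.5  2.3  5.2] M [0.405 0.195 0.175] Mz [0.212, 0.159, 0.158, 0.157, 0.185, 0.163, 0.186, 0.181] w 8.8 g 30.0 q1,6 [0.08 0.34]
```

Request:
{"op": "servo_tool", "data": {
  "plan": [
    [[0.9,-0.002,0.003,0,0,0,-0.6],[0.9,-0.002,0.002,0,0,0,-0.6],[0.9,0,0,0,0,0,0],[0.9,0,0,0,0,0,0]]
  ]
}}

```text
t: 23.75
ee_pos: [604.3, 59.0, 138.8]
orientation: [-2.592, -1.775, -0.001]
ft_force: [0.1, 3.0, 4.5]
width: 8.9
grasp_force: 30.0
```

```bash
python3 st.py 7
```

```text
24.05 pos [604.3  59.  138.8] psi -0.37 F [-0.2  3.1  5.2] M [0.582 0.137 0.235] Mz [0.204, 0.283, 0.211, 0.214, 0.18, 0.27, 0.283] w 8.6 g 30.0 q1,6 [0.08 0.45]
```

Nut 3 is at about 0.21 N m, which is firm. I release and go to nut 2.

Request:
{"op": "servo_tool", "data": {
  "plan": [
    [[0.4,0,0,0,0,0,0],[0,0,0,0,0,0,0],[0,0,0,0,0,0,0],[0,0,0,0.65,0,0,0],[0,0,0,0.65,0,0,0.96]]
  ]
}}

```text
t: 24.47
ee_pos: [602.6, 58.2, 189.1]
orientation: [-2.516, -1.877, 0.007]
ft_force: [0.9, -0.0, 0.6]
width: 38.6
grasp_force: 0.0
```

Request:
{"op": "servo_tool", "data": {
  "plan": [
    [[0,-0.24,0.02,0,0,0,0.96],[0,-0.24,0.02,0,0,0,0.96],[0,-0.24,0.02,0,0,0,0.96],[0,-0.24,0.02,0,0,0,0.96],[0,-0.24,0.02,0,0,0,0.96]]
  ]
}}

```text
t: 24.88
ee_pos: [555.3, 62.3, 190.3]
orientation: [-2.067, -2.365, 0.001]
ft_force: [0.5, -0.2, -0.3]
width: 43.6
grasp_force: 0.0
```

Request:
{"op": "servo_tool", "data": {
  "plan": [
    [[0,-0.24,0.02,0,0,0,0.96],[0,-0.24,0.02,0,0,0,0.96],[0,-0.24,0.02,0,0,0,0.96],[0,-0.24,0.02,0,0,0,0.96],[0,-0.24,0.02,0,0,0,0.96]]
  ]
}}

```text
t: 25.3
ee_pos: [507.3, 66.3, 190.3]
orientation: [-1.53, -2.743, 0.001]
ft_force: [-0.3, 0.6, -0.5]
width: 43.8
grasp_force: 0.0
```

Request:
{"op": "servo_tool", "data": {
  "plan": [
    [[0,0,0,0,0,0,0.96],[0,0,0,0,0,0,0.96],[0,0,0,0,0,0,0.96],[0,0,0,0,0,0,0.96],[0,0,0,0,0,0,0.96]]
  ]
}}

```text
t: 25.72
ee_pos: [507.8, 66.3, 190.3]
orientation: [-0.926, -3.001, 0.001]
ft_force: [0.0, -0.8, -1.3]
width: 43.6
grasp_force: 0.0
```

Request:
{"op": "servo_tool", "data": {
  "plan": [
    [[0,0,0,0,0,0,0.96],[0,0,0,0,0,0,0.96],[0,0,0,0,0,0,0.96],[0,0,0,0,0,0,0.96],[0,0,0,0,0,0,0.96]]
  ]
}}

```text
t: 26.13
ee_pos: [507.8, 66.3, 190.3]
orientation: [-0.282, -3.128, 0.0]
ft_force: [-0.2, 0.4, -0.6]
width: 43.9
grasp_force: 0.0
```

Request:
{"op": "servo_tool", "data": {
  "plan": [
    [[0,0,0,0,0,0,0.96],[0,0,0,0,0,0,0.96],[0,0,0,0,0,0,0.96],[0,0,0,0,0,0,0.96],[0,0,0,0,0,0,0.96]]
  ]
}}

```text
t: 26.55
ee_pos: [507.8, 66.3, 190.3]
orientation: [0.375, -3.118, 0.0]
ft_force: [0.6, 0.5, 0.3]
width: 43.9
grasp_force: 0.0
```

Request:
{"op": "servo_tool", "data": {
  "plan": [
    [[0,0,0,0,0,0,0.96],[0,0,0,0,0,0,0.96],[0,0,0,0,0,0,0.96],[0,0,0,0,0,0,0.96],[0,0,0,0,0,0,0.96]]
  ]
}}

```text
t: 26.97
ee_pos: [507.8, 66.3, 190.3]
orientation: [1.015, -2.972, -0.0]
ft_force: [0.1, 0.9, 0.2]
width: 43.9
grasp_force: 0.0
```

Request:
{"op": "servo_tool", "data": {
  "plan": [
    [[0,0,0,0,0,0,0.9],[0,0,0,0,0,0,0.8],[0,0,0,0,0,0,0]]
  ]
}}

```text
t: 27.22
ee_pos: [507.8, 66.3, 190.3]
orientation: [1.23, -2.89, -0.0]
ft_force: [-0.3, 0.6, 0.3]
width: 44.2
grasp_force: 0.0
```

```bash
python3 st.py 5; python3 - <<'E'
from h import *
im=vision.get_image('scene');cv2.imwrite('pics/s5.png',cv2.resize(im[150:270,330:450,::-1],None,fx=5,fy=5,interpolation=cv2.INTER_CUBIC))
E
```

```text
27.42 pos [507.9  66.3 190.4] psi 2.371 F [-0.2 -0.3  0.3] M [ 0.095  0.048 -0.005] Mz [0.026, -0.01, -0.024, -0.009, -0.01] w 43.7 g 0.0 q1,6 [ 0.11 -2.26]
```

View pics/s5.png

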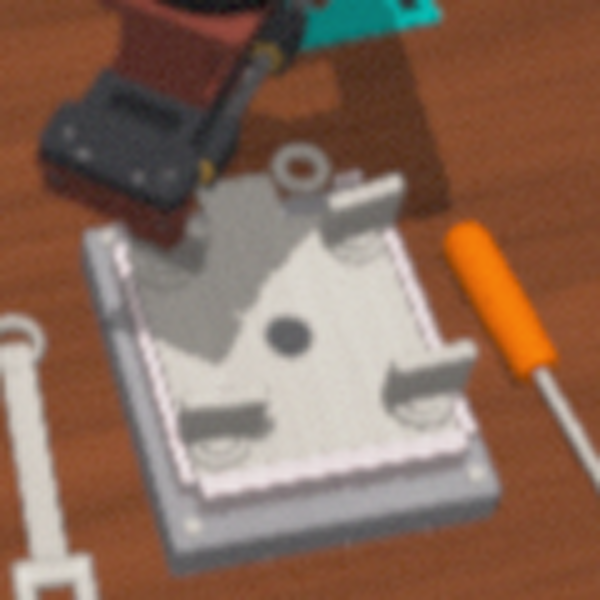

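Nuts 1 and 3 are turned, the plate is at the rail, and the tool is over nut 2. I go down and close.

Request:
{"op": "servo_tool", "data": {
  "plan": [
    [[0,-0.06,0,-0.4,0,0,0],[0,0,0,-0.4,0,0,0],[0,0,0,-0.38,0,0,0],[0.5,0,0,0,0,0,0],[0.5,0,0,0,0,0,0]]
  ]
}}

```text
t: 27.88
ee_pos: [505.4, 66.4, 143.1]
orientation: [1.225, -2.891, -0.001]
ft_force: [-0.3, -0.3, -0.9]
width: 34.1
grasp_force: 0.0
```

Request:
{"op": "servo_tool", "data": {
  "plan": [
    [[0.65,0,0,0,0,0,0],[0.65,0,0,0,0,0,0],[0.73,0,0,0,0,0,0],[0.73,0,0,0,0,0,0],[0.73,0,0,0,0,0,0]]
  ]
}}

```text
t: 28.3
ee_pos: [506.0, 66.5, 144.0]
orientation: [-1.226, 2.892, -0.0]
ft_force: [-0.6, -0.7, 0.6]
width: 12.1
grasp_force: 0.0
```

```bash
python3 st.py 2
```

```text
28.35 pos [506.   66.5 144. ] psi 2.373 F [-0.7 -0.2  0.2] M [ 0.118  0.063 -0.014] Mz [-0.002, -0.026] w 12.2 g 0.0 q1,6 [ 0.11 -2.27]
```

Request:
{"op": "servo_tool", "data": {
  "plan": [
    [[0.8,0,0,-0.01,0,0,0],[0.9,0,0,0,0,0,0],[0.9,0,0,0,0,0,0],[0.9,0,0,0,0,0,0]]
  ]
}}

```text
t: 28.68
ee_pos: [505.5, 66.8, 143.3]
orientation: [1.226, -2.892, -0.001]
ft_force: [-3.3, 4.2, 5.9]
width: 9.0
grasp_force: 30.0
```

```bash
python3 st.py 2
```

```text
28.73 pos [505.6  66.8 143.3] psi 2.372 F [-3.3  4.1  5.7] M [ 0.804  0.564 -0.   ] Mz [-0.023, 0.023] w 8.7 g 30.0 q1,6 [ 0.11 -2.27]
```

Request:
{"op": "servo_tool", "data": {
  "plan": [
    [[0.9,0,0,0,0,0,-1],[0.9,0,0,-0.003,0,0,-1],[0.9,0,0,-0.005,0,0,-1],[0.9,0,0,-0.005,0,0,-1],[0.9,0,0,0,0,0,0]]
  ]
}}

```text
t: 29.15
ee_pos: [505.7, 66.6, 142.6]
orientation: [0.7, -3.062, -0.0]
ft_force: [-2.2, 3.2, 2.6]
width: 9.0
grasp_force: 30.0
```

```bash
python3 st.py 2
```

```text
29.2 pos [505.7  66.6 142.6] psi 2.025 F [-2.2  3.   2.8] M [ 0.696  0.396 -0.031] Mz [-0.022, -0.04] w 8.6 g 30.0 q1,6 [ 0.11 -1.92]
```

Request:
{"op": "servo_tool", "data": {
  "plan": [
    [[0.9,-0.005,0.007,-0.005,0,0,-1],[0.9,0,0,-0.005,0,0,-1],[0.9,0,0,-0.005,0,0,-1],[0.9,0,0,-0.005,0,0,-1],[0.9,0,0,0,0,0,0]]
  ]
}}

```text
t: 29.62
ee_pos: [505.7, 66.5, 141.8]
orientation: [-0.163, 3.137, -0.001]
ft_force: [-1.3, -0.1, 3.5]
width: 8.7
grasp_force: 30.0
```

```bash
python3 st.py 2
```

```text
29.67 pos [505.7  66.5 141.8] psi 1.678 F [-0.6 -0.2  3.3] M [-0.006  0.205  0.03 ] Mz [0.048, 0.012] w 9.0 g 30.0 q1,6 [ 0.11 -1.57]
```

Request:
{"op": "servo_tool", "data": {
  "plan": [
    [[0.9,0,0,-0.005,0,0,-1],[0.9,0,0,-0.005,0,0,-1],[0.9,0,0,-0.005,0,0,-1],[0.9,0,0,-0.005,0,0,-1],[0.9,0,0,0,0,0,0]]
  ]
}}

```text
t: 30.08
ee_pos: [505.7, 66.4, 141.0]
orientation: [0.382, 3.118, -0.001]
ft_force: [-1.7, -2.7, 3.1]
width: 9.2
grasp_force: 30.0
```

```bash
python3 st.py 4
```

```text
30.23 pos [505.7  66.4 141. ] psi 1.33 F [-0.6 -3.2  3.2] M [-0.604  0.145  0.014] Mz [0.019, -0.005, 0.018, 0.023] w 9.0 g 30.0 q1,6 [ 0.11 -1.22]
```

Request:
{"op": "servo_tool", "data": {
  "plan": [
    [[0.9,0,-0.008,-0.005,0,0,-1],[0.9,0,-0.004,-0.005,0,0,-1],[0.9,0,-0.004,-0.005,0,0,-1],[0.9,0,0,-0.003,0,0,-0.5],[0.9,0,0,0,0,0,0]]
  ]
}}

```text
t: 30.65
ee_pos: [505.6, 66.1, 140.3]
orientation: [0.852, 3.024, -0.0]
ft_force: [-1.2, -1.1, 3.6]
width: 8.9
grasp_force: 30.0
```

```bash
python3 st.py 4
```

```text
30.8 pos [505.6  66.1 140.3] psi 1.023 F [-1.1 -1.9  4.3] M [-0.325  0.239  0.022] Mz [0.016, 0.073, 0.029, -0.03] w 8.8 g 30.0 q1,6 [ 0.11 -0.92]
```

Request:
{"op": "servo_tool", "data": {
  "plan": [
    [[0.9,0,-0.004,-0.005,0,0,-1],[0.9,0,-0.004,-0.005,0,0,-1],[0.9,0,0,-0.002,0,0,-0.3],[0.9,0,0,0,0,0,0],[0.9,0,0,0,0,0,0]]
  ]
}}

```text
t: 31.22
ee_pos: [505.6, 65.9, 139.8]
orientation: [-1.149, -2.924, -0.0]
ft_force: [-1.2, -0.5, 4.0]
width: 8.7
grasp_force: 30.0
```

```bash
python3 st.py 5
```

```text
31.42 pos [505.6  65.9 139.8] psi 0.821 F [-1.4 -0.3  4.6] M [0.004 0.364 0.025] Mz [0.05, 0.032, -0.026, 0.04, 0.032] w 9.3 g 30.0 q1,6 [ 0.11 -0.71]
```

Request:
{"op": "servo_tool", "data": {
  "plan": [
    [[0.9,-0.002,-0.004,-0.005,0,0,-1],[0.9,-0.002,-0.003,-0.005,0,0,-1],[0.9,0,0,-0.002,0,0,-0.3],[0.9,0,0,0,0,0,0],[0.9,0,0,0,0,0,0]]
  ]
}}

```text
t: 31.83
ee_pos: [505.4, 65.8, 139.4]
orientation: [-1.438, -2.793, -0.001]
ft_force: [-1.0, 0.9, 4.8]
width: 8.6
grasp_force: 30.0
```

```bash
python3 st.py 5
```

```text
32.03 pos [505.4  65.8 139.4] psi 0.62 F [-1.6  1.2  5. ] M [0.215 0.36  0.022] Mz [-0.03, 0.036, 0.061, 0.037, 0.008] w 9.0 g 30.0 q1,6 [ 0.11 -0.51]
```

Request:
{"op": "servo_tool", "data": {
  "plan": [
    [[0.9,-0.003,-0.003,-0.005,0,0,-1],[0.9,-0.003,-0.003,-0.005,0,0,-1],[0.9,0,0,-0.002,0,0,-0.3],[0.9,0,0,0,0,0,0],[0.9,0,0,0,0,0,0]]
  ]
}}

```text
t: 32.45
ee_pos: [505.3, 65.6, 138.9]
orientation: [-1.711, -2.635, -0.001]
ft_force: [-1.4, 2.4, 5.1]
width: 8.9
grasp_force: 30.0
```

```bash
python3 st.py 5
```

```text
32.65 pos [505.3  65.7 138.9] psi 0.419 F [-1.9  2.4  5.3] M [0.324 0.318 0.026] Mz [0.014, 0.095, -0.003, -0.005, 0.029] w 8.9 g 30.0 q1,6 [ 0.11 -0.31]
```

Request:
{"op": "servo_tool", "data": {
  "plan": [
    [[0.9,-0.005,0.002,-0.005,0,0,-1],[0.9,-0.003,0,-0.005,0,0,-1],[0.9,0,0,-0.002,0,0,-0.3],[0.9,0,0,0,0,0,0],[0.9,0,0,0,0,0,0]]
  ]
}}

```text
t: 33.07
ee_pos: [505.1, 65.7, 138.5]
orientation: [1.966, 2.45, 0.001]
ft_force: [-1.2, 1.4, 5.4]
width: 8.9
grasp_force: 30.0
```

```bash
python3 st.py 5
```

```text
33.27 pos [505.1  65.7 138.5] psi 0.219 F [-1.2  1.1  5. ] M [0.213 0.28  0.033] Mz [0.003, -0.024, 0.051, 0.032, 0.103] w 8.5 g 30.0 q1,6 [ 0.11 -0.11]
```

Request:
{"op": "servo_tool", "data": {
  "plan": [
    [[0.9,-0.005,0.002,-0.004,0,0,-1],[0.9,-0.003,0,-0.004,0,0,-1],[0.9,0,0,-0.002,0,0,-0.3],[0.9,0,0,0,0,0,0],[0.9,0,0,0,0,0,0]]
  ]
}}

```text
t: 33.68
ee_pos: [504.9, 65.7, 138.2]
orientation: [2.201, 2.241, 0.001]
ft_force: [0.3, -0.1, 5.5]
width: 8.9
grasp_force: 30.0
```

```bash
python3 st.py 5
```

```text
33.88 pos [504.9  65.7 138.2] psi 0.018 F [-0.7  0.5  5.9] M [0.078 0.292 0.055] Mz [0.052, 0.062, 0.057, 0.058, 0.044] w 8.9 g 30.0 q1,6 [0.11 0.09]
```

Request:
{"op": "servo_tool", "data": {
  "plan": [
    [[0.9,-0.005,0.001,-0.002,0,0,-1],[0.9,-0.004,0,-0.003,0,0,-1],[0.9,0,0,-0.002,0,0,-0.3],[0.9,0,0,0,0,0,0],[0.9,0,0,0,0,0,0]]
  ]
}}

```text
t: 34.3
ee_pos: [504.7, 65.7, 138.1]
orientation: [2.414, 2.009, 0.002]
ft_force: [-0.8, 0.6, 7.5]
width: 8.8
grasp_force: 30.0
```

```bash
python3 st.py 5
```

```text
34.5 pos [504.8  65.7 138.1] psi -0.182 F [-1.4  0.   7. ] M [0.041 0.3   0.111] Mz [0.113, 0.05, 0.133, 0.106, 0.155] w 8.8 g 30.0 q1,6 [0.11 0.29]
```

Request:
{"op": "servo_tool", "data": {
  "plan": [
    [[0.9,-0.005,0,-0.002,0,0,-1],[0.9,-0.004,0,-0.003,0,0,-1],[0.9,0,0,0,0,0,0],[0.9,0,0,0,0,0,0]]
  ]
}}

```text
t: 34.83
ee_pos: [504.6, 65.7, 137.9]
orientation: [2.58, 1.791, 0.003]
ft_force: [-0.3, -0.2, 7.7]
width: 8.5
grasp_force: 30.0
```

```bash
python3 st.py 6
```

```text
35.08 pos [504.6  65.7 137.9] psi -0.357 F [-0.3  0.2  7.1] M [0.053 0.236 0.138] Mz [0.105, 0.131, 0.126, 0.143, 0.136, 0.185] w 8.5 g 30.0 q1,6 [0.11 0.46]
```

Request:
{"op": "servo_tool", "data": {
  "plan": [
    [[0.9,-0.003,0.001,0.002,0,0,-1],[0.9,-0.002,0.001,0,0,0,-1],[0.9,0,0,0,0,0,0],[0.9,0,0,0,0,0,0]]
  ]
}}

```text
t: 35.42
ee_pos: [504.4, 65.8, 137.9]
orientation: [2.725, 1.562, 0.003]
ft_force: [0.8, 1.5, 4.6]
width: 8.9
grasp_force: 30.0
```

```bash
python3 st.py 8
```

```text
35.77 pos [504.4  65.8 137.9] psi -0.529 F [0.3 0.7 5.5] M [0.078 0.013 0.188] Mz [0.218, 0.208, 0.207, 0.207, 0.213, 0.171, 0.133, 0.143] w 8.5 g 30.0 q1,6 [0.11 0.64]
```

Nut 2 is at about 0.19 N m, which is firm. I go to nut 4.

Request:
{"op": "servo_tool", "data": {
  "plan": [
    [[0.4,0,0,0,0,0,0],[0,0,0,0,0,0,0],[0,0,0,0,0,0,0],[0,0,0,0.65,0,0,0],[0,0,0,0.65,0,0,0.8]]
  ]
}}

```text
t: 36.18
ee_pos: [502.2, 65.4, 188.5]
orientation: [-2.67, -1.652, 0.007]
ft_force: [0.5, -0.2, -0.1]
width: 38.8
grasp_force: 0.0
```

Request:
{"op": "servo_tool", "data": {
  "plan": [
    [[0,0.265,0.237,0,0,0,0.9],[0,0.265,0.237,0,0,0,0.9],[0,0.265,0.237,0,0,0,0.9],[0,0.265,0.237,0,0,0,0.9],[0,0.265,0.237,0,0,0,0.9]]
  ]
}}

```text
t: 36.6
ee_pos: [556.7, 113.3, 189.2]
orientation: [-2.293, -2.147, 0.001]
ft_force: [1.0, 0.1, -0.5]
width: 43.9
grasp_force: 0.0
```

Request:
{"op": "servo_tool", "data": {
  "plan": [
    [[0,0.265,0.237,0,0,0,0.9],[0,0.265,0.237,0,0,0,0],[0,0.265,0.237,0,0,0,0],[0,0.265,0.237,0,0,0,0],[0,0.265,0.237,0,0,0,0]]
  ]
}}

```text
t: 37.02
ee_pos: [609.7, 160.7, 188.9]
orientation: [-2.211, -2.231, 0.002]
ft_force: [-0.2, 0.0, 0.7]
width: 44.4
grasp_force: 0.0
```

Request:
{"op": "servo_tool", "data": {
  "plan": [
    [[0,0,0,0,0,0,0],[0,0,0,0,0,0,0]]
  ]
}}

```text
t: 37.18
ee_pos: [609.2, 160.4, 188.9]
orientation: [-2.211, -2.231, 0.002]
ft_force: [0.5, -0.1, -0.2]
width: 44.0
grasp_force: 0.0
```

```bash
python3 st.py 3; python3 - <<'E'
from h import *
im=vision.get_image('scene');cv2.imwrite('pics/s6.png',cv2.resize(im[150:270,330:450,::-1],None,fx=5,fy=5,interpolation=cv2.INTER_CUBIC))
E
```

```text
37.28 pos [608.9 160.1 188.9] psi 0.008 F [ 0.2 -0.   0.2] M [-0.051  0.078  0.004] Mz [0.003, 0.024, -0.015] w 43.7 g 0.0 q1,6 [0.24 0.23]
```

Request:
{"op": "servo_tool", "data": {
  "plan": [
    [[0,0.03,0.01,-0.4,0,0,0],[0,0,0,-0.4,0,0,0],[0,0,0,-0.35,0,0,0],[0.5,0,0,0,0,0,0],[0.5,0,0,0,0,0,0]]
  ]
}}

```text
t: 37.75
ee_pos: [610.1, 160.3, 142.8]
orientation: [-2.212, -2.229, 0.003]
ft_force: [0.7, -0.5, -0.1]
width: 34.0
grasp_force: 0.0
```

Request:
{"op": "servo_tool", "data": {
  "plan": [
    [[0.65,0,0,0,0,0,0],[0.65,0,0,0,0,0,0],[0.73,0,0,0,0,0,0],[0.73,0,0,0,0,0,0],[0.73,0,0,0,0,0,0]]
  ]
}}

```text
t: 38.17
ee_pos: [611.1, 160.8, 144.1]
orientation: [2.213, 2.23, 0.001]
ft_force: [-0.7, -0.4, -0.2]
width: 12.0
grasp_force: 0.0
```

```bash
python3 st.py 2
```

```text
38.22 pos [611.  160.8 144. ] psi 0.008 F [-0.2 -0.5  0. ] M [-0.046  0.047  0.03 ] Mz [0.07, -0.011] w 11.9 g 0.0 q1,6 [0.24 0.23]
```

Request:
{"op": "servo_tool", "data": {
  "plan": [
    [[0.8,0,0,-0.01,0,0,0],[0.9,0,0,0,0,0,0],[0.9,0,0,0,0,0,0],[0.9,0,0,0,0,0,0]]
  ]
}}

```text
t: 38.55
ee_pos: [610.8, 160.8, 143.3]
orientation: [-2.213, -2.23, 0.0]
ft_force: [-1.1, -0.3, 3.0]
width: 8.6
grasp_force: 30.0
```

```bash
python3 st.py 2
```

```text
38.6 pos [610.8 160.8 143.3] psi 0.008 F [-1.2 -0.   2.9] M [-0.046  0.256  0.003] Mz [0.016, -0.01] w 8.8 g 30.0 q1,6 [0.24 0.23]
```

Request:
{"op": "servo_tool", "data": {
  "plan": [
    [[0.9,0,0,0,0,0,-1],[0.9,0,0,-0.003,0,0,-1],[0.9,0,0,-0.005,0,0,-1],[0.9,0,0,-0.005,0,0,-1],[0.9,0,0,0,0,0,0]]
  ]
}}

```text
t: 39.02
ee_pos: [610.9, 160.8, 142.6]
orientation: [2.569, 1.808, 0.0]
ft_force: [-1.0, -0.6, 2.1]
width: 8.9
grasp_force: 30.0
```

```bash
python3 st.py 2
```

```text
39.07 pos [610.9 160.8 142.6] psi -0.34 F [-0.9 -0.4  2.2] M [-0.076  0.1    0.016] Mz [0.021, 0.012] w 8.8 g 30.0 q1,6 [0.24 0.58]
```

Nicely centred; continuing.

Request:
{"op": "servo_tool", "data": {
  "plan": [
    [[0.9,0,0,-0.005,0,0,-1],[0.9,0,0,-0.005,0,0,-1],[0.9,0,0,-0.005,0,0,-1],[0.9,0,0,-0.005,0,0,-1],[0.9,0,0,0,0,0,0]]
  ]
}}

```text
t: 39.48
ee_pos: [611.0, 160.7, 141.9]
orientation: [2.842, 1.338, 0.001]
ft_force: [0.1, -0.8, 0.9]
width: 8.6
grasp_force: 30.0
```

```bash
python3 st.py 1
```

```text
39.48 pos [611.  160.7 141.9] psi -0.691 F [ 0.1 -0.8  0.9] M [-0.19   0.108  0.056] Mz [0.056] w 8.6 g 30.0 q1,6 [0.24 0.93]
```

Request:
{"op": "servo_tool", "data": {
  "plan": [
    [[0.9,0,0,-0.005,0,0,-1],[0.9,0,0,-0.005,0,0,-1],[0.9,0,0,-0.005,0,0,-1],[0.9,0,0,-0.005,0,0,-1],[0.9,0,0,0,0,0,0]]
  ]
}}

```text
t: 39.9
ee_pos: [611.1, 160.6, 141.1]
orientation: [3.03, 0.827, 0.001]
ft_force: [0.2, -1.7, 1.0]
width: 8.9
grasp_force: 30.0
```

```bash
python3 st.py 3
```

```text
40.0 pos [611.1 160.6 141.1] psi -1.034 F [ 0.9 -1.8  1.4] M [-0.366 -0.065  0.035] Mz [0.02, 0.032, 0.054] w 8.8 g 30.0 q1,6 [0.24 1.27]
```

Request:
{"op": "servo_tool", "data": {
  "plan": [
    [[0.9,0,0,-0.005,0,0,-1],[0.9,0,0,-0.005,0,0,-1],[0.9,0,0,-0.005,0,0,-1],[0.9,0,0,0,0,0,0]]
  ]
}}

```text
t: 40.33
ee_pos: [611.1, 160.5, 140.5]
orientation: [3.113, 0.424, 0.001]
ft_force: [1.9, -3.0, 1.4]
width: 8.8
grasp_force: 30.0
```

```bash
python3 st.py 4
```

```text
40.48 pos [611.1 160.5 140.5] psi -1.297 F [ 1.8 -3.3  1.4] M [-0.622 -0.178  0.016] Mz [0.071, -0.026, 0.033, -0.013] w 9.1 g 30.0 q1,6 [0.24 1.54]
```

Request:
{"op": "servo_tool", "data": {
  "plan": [
    [[0.9,0.005,-0.01,-0.005,0,0,-1],[0.9,0,0,-0.005,0,0,-1],[0.9,0,0,-0.005,0,0,-0.9],[0.9,0,0,0,0,0,0],[0.9,0,0,0,0,0,0]]
  ]
}}

```text
t: 40.9
ee_pos: [611.2, 160.4, 140.0]
orientation: [-3.141, -0.033, -0.001]
ft_force: [1.5, -2.8, 1.5]
width: 9.0
grasp_force: 30.0
```

```bash
python3 st.py 4
```

```text
41.05 pos [611.2 160.4 140. ] psi -1.552 F [ 1.5 -2.2  1.9] M [-0.458 -0.14   0.016] Mz [0.016, -0.002, 0.009, 0.042] w 9.0 g 30.0 q1,6 [0.24 1.79]
```

Request:
{"op": "servo_tool", "data": {
  "plan": [
    [[0.9,0,0,-0.005,0,0,-1],[0.9,0,0,-0.004,0,0,-1],[0.9,0,0,-0.002,0,0,-0.3],[0.9,0,0,0,0,0,0],[0.9,0,0,0,0,0,0]]
  ]
}}

```text
t: 41.47
ee_pos: [611.2, 160.3, 139.7]
orientation: [3.129, -0.285, 0.001]
ft_force: [0.2, -2.9, 5.5]
width: 9.2
grasp_force: 30.0
```

```bash
python3 st.py 5
```

```text
41.67 pos [611.2 160.3 139.7] psi -1.752 F [ 0.4 -3.6  5.1] M [-0.656  0.009  0.077] Mz [0.048, 0.067, 0.123, 0.073, 0.073] w 9.0 g 30.0 q1,6 [0.24 1.99]
```

Request:
{"op": "servo_tool", "data": {
  "plan": [
    [[0.9,0,-0.006,-0.002,0,0,-1],[0.9,0,0,-0.003,0,0,-1],[0.9,0,0,0,0,0,-0.3],[0.9,0,0,0,0,0,0],[0.9,0,0,0,0,0,0]]
  ]
}}

```text
t: 42.08
ee_pos: [611.1, 160.2, 139.6]
orientation: [-3.084, 0.597, -0.0]
ft_force: [1.2, -3.8, 6.5]
width: 8.9
grasp_force: 30.0
```

```bash
python3 st.py 6
```

```text
42.33 pos [611.2 160.2 139.6] psi -1.953 F [ 0.5 -3.2  6. ] M [-0.536  0.055  0.129] Mz [0.136, 0.118, 0.153, 0.119, 0.119, 0.131] w 9.0 g 30.0 q1,6 [0.24 2.19]
```

Request:
{"op": "servo_tool", "data": {
  "plan": [
    [[0.9,0,-0.004,0,0,0,-1],[0.9,0,0,0,0,0,-1],[0.9,0,0,0,0,0,0],[0.9,0,0,0,0,0,0]]
  ]
}}

```text
t: 42.67
ee_pos: [611.1, 160.1, 139.4]
orientation: [-3.021, 0.863, -0.0]
ft_force: [0.5, -2.8, 4.4]
width: 8.6
grasp_force: 30.0
```

```bash
python3 st.py 7
```

```text
42.97 pos [611.1 160.1 139.5] psi -2.127 F [ 0.6 -2.5  5. ] M [-0.431  0.022  0.157] Mz [0.187, 0.172, 0.182, 0.159, 0.153, 0.123, 0.123] w 9.0 g 30.0 q1,6 [0.24 2.36]
```

Request:
{"op": "servo_tool", "data": {
  "plan": [
    [[0.9,0,-0.003,0,0,0,-0.8],[0.9,0,0,0,0,0,-0.8],[0.9,0,0,0,0,0,0],[0.9,0,0,0,0,0,0]]
  ]
}}

```text
t: 43.3
ee_pos: [611.1, 160.0, 139.4]
orientation: [-2.954, 1.07, -0.0]
ft_force: [0.5, -2.3, 5.3]
width: 8.8
grasp_force: 30.0
```

```bash
python3 st.py 7
```

```text
43.6 pos [611.1 160.  139.4] psi -2.265 F [ 0.5 -1.9  5.3] M [-0.318  0.061  0.168] Mz [0.179, 0.18, 0.209, 0.158, 0.132, 0.17, 0.148] w 9.0 g 30.0 q1,6 [0.24 2.5 ]
```

All four nuts are firm: nut 4 is at about 0.17–0.18 N m. I release, lift clear and take a last look.

Request:
{"op": "servo_tool", "data": {
  "plan": [
    [[0.4,0,0,0,0,0,0],[0,0,0,0,0,0,0],[0,0,0,0,0,0,0],[0,0,0,0.65,0,0,0],[0,0,0,0.65,0,0,0]]
  ]
}}

```text
t: 44.02
ee_pos: [609.4, 159.7, 189.5]
orientation: [2.95, -1.073, -0.007]
ft_force: [0.4, -0.1, 0.6]
width: 38.8
grasp_force: 0.0
```

Request:
{"op": "servo_tool", "data": {
  "plan": [
    [[0,-0.6,0.4,0.5,0,0,0],[0,-0.6,0.6,0.4,0,0,0],[0,-0.6,0.6,0.4,0,0,0],[0,-0.6,0.6,0.4,0,0,0],[0,-0.6,0.6,0.4,0,0,0]]
  ]
}}

```text
t: 44.43
ee_pos: [502.1, 232.8, 272.4]
orientation: [-2.925, 0.966, 0.068]
ft_force: [-0.0, -0.1, 0.4]
width: 44.1
grasp_force: 0.0
```

```bash
python3 st.py 2; python3 - <<'E'
from h import *
im=vision.get_image('scene');cv2.imwrite('pics/s7.png',cv2.resize(im[150:270,330:450,::-1],None,fx=5,fy=5,interpolation=cv2.INTER_CUBIC))
E
```

```text
44.48 pos [501.  233.7 273.5] psi -2.208 F [-1.1  0.4  0.6] M [0.035 0.141 0.025] Mz [0.057, -0.008] w 44.1 g 0.0 q1,6 [0.39 2.54]
```

View pics/s7.png

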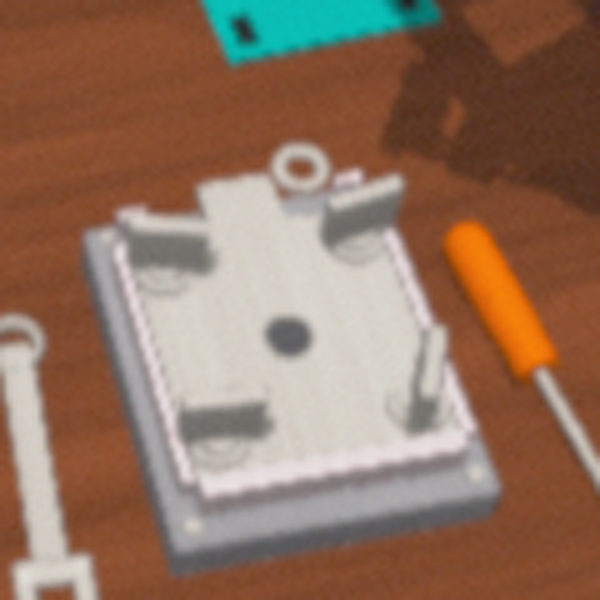

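All four nuts are turned, and the plate is flat at the rail. Joint 6 is close to its limit, so I unwind it a little, let the arm rest and hand in.

Request:
{"op": "servo_tool", "data": {
  "plan": [
    [[0,0,0,0,0,0,0.9],[0,0,0,0,0,0,0.9],[0,0,0,0,0,0,0.9],[0,0,0,0,0,0,0],[0,0,0,0,0,0,0]]
  ]
}}

```text
t: 44.95
ee_pos: [503.8, 231.9, 271.3]
orientation: [-3.024, 0.623, 0.077]
ft_force: [0.0, 0.7, 0.1]
width: 43.6
grasp_force: 0.0
```

```bash
python3 st.py 1; python3 -c "
from workcell import close_job
print(close_job())"
```

```text
44.95 pos [503.8 231.9 271.3] psi -1.979 F [0.  0.7 0.1] M [-0.018  0.122  0.016] Mz [0.016] w 43.6 g 0.0 q1,6 [0.38 2.31]
the job is handed in; nothing more can be done
None
```

The job is handed in at about 45 s (no verdict came back): the plate is pushed back to the stop rail and the nuts are tightened in the order 1, 3, 2, 4, reading about 0.24 (just over the 0.17–0.23 band), 0.22, 0.19 and 0.17 N m, with nothing else on the bench disturbed.

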